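# Sweep jar lids through the gate into the drop slot

### The arm

A 6-joint arm with a two-finger parallel gripper is mounted at the origin on the work surface. World frame = base frame: x ahead of the robot, y to its left, z up, the work surface at z = 0. Lengths are in mm, angles in rad, forces in N, time in s.
With the tool pointing down it reaches from about 225 to 875 mm from the base axis. Payload 3.4 kg.
Tool frame: the origin (TCP) lies midway between the tips of the shut fingers; the grasp point (between the pads) lies 19 mm behind it; z points along the fingers, x is the direction in which the jaws open and shut, and the axes are right-handed (so a half turn about z gives the same grasp; the last joint's range is limited). The gripper opens to 85 mm and grips with 20 to 120 N. Pads are 22 mm wide; open, the fingers measure 114 mm over their backs; the gripper's body (76 mm by 85 mm) begins 54 mm behind the grasp point. The pads swing forward as they close: fully open they stand 13 mm farther back than shut.
Start: joints at [1.137, 0.276, 1.505, -0, 1.361, -0.121], TCP at [176.959, 547.129, 209.328] pointing down, gripper open.
Joint ranges: [-2.89, 2.89], [-0.75, 2.08], [0.22, 2.7], [-1.18, 4.32], [0.11, 2.71], [-2.7, 2.7]. Speed limits (rad/s): [2.57, 2.57, 3.14, 3.14, 3.14, 3.14].

### API

Orientations are given as a unit quaternion [w, x, y, z].
In Python, from bench import sensors, capture, camera_model, workorder, spotter gives the robot as it stands.
- The arm moves only by the tool arm_command, never from a script. Its argument "steps" is a list that holds one entry, the list of rows, each a list of 7 numbers: the finger opening in cm, from 0 to 8.54, then the shift along the tool's x, y, z in cm, then the turn, a rotation vector about the tool's x, y, z in degrees. In form: [[[jaw, x, y, z, ax, ay, az], ...]]. A call has 1 to 20 rows; each row shifts and turns the commanded pose from where the row before left it, along the tool's axes as they then stand; what a row does not reach is not made up. A row lasts 1/10 s, in which the tool goes at most 50 mm and 8.59 degrees, less where a joint would pass 70% of its speed; a pose out of reach is approached as far as the arm can. A call is refused whole if a number of a shift passes 5 or a number of a turn 8.59, either way. A call with a gripper value outside its range is refused whole. The fingers move at their own pace and stop on an object; the grip force is fixed at half the most. Time passes only in rows, so rows that do not move let the fingers close. It gives the time, the measured TCP pose, the force and the opening at its end, in the units of the state.
- sensors.sense(): the state, without advancing time (a new reading comes with each control period).
- capture(name): name is "side" or "top" or "wrist"; returns the picture (480x640x3 uint8, red, green, blue); there is no depth.
- camera_model(name): a dict with "camera_matrix" (3x3 intrinsics, pixels), "R" (3x3) and "t" (3): a world point X has camera coordinates R X + t. Camera axes: x right, y down, z forward; pixel columns grow to the right and rows downward; lengths in mm; the calibration is good to about 2 mm. A picture is of the moment at which its call begins: read the wrist's pose just before it. camera_model takes no time and is no camera call; for the wrist camera it gives the pose at the moment of the call.
- workorder.job_done(): hands the job in, once; it reports no verdict.
Trained networks look in the newest picture that a camera, given by its name, has taken for a name from the list of things; names that differ only in an ending like _2 or _b are one class to them, and where a whole thing is asked for, a point or a joint stands for the part that bears it (a point fixed in the world has none). Each returns a list of dicts, best first, with "score" (0 to 1); they miss things now and then, are a little off and sometimes report something else, mostly with a low value. They report only what shows in the picture. A call takes as long as a camera call. They do not tell look-alikes from the thing itself.
- spotter.boxes_of(query, camera): "at" ([column, row] in pixels, amid what is visible of it).
- spotter.outline_of(query, camera): "mask" (480x640 bool, what is visible of it) and "at" ([column, row] in pixels, amid what is visible of it).
- spotter.spot_point(query, camera): "at" ([column, row] in pixels: a listed point, or the origin of a listed thing).
The state is a dict: "time_s": time; "joint_pos": joint angles; "qd": joint speeds; "tau": joint torques, N m; "tool_pos": TCP position; "tcp_rot": TCP orientation; "force": force on the tool from outside, world axes, zero at the start; "moment": the same for the moment, N m; "opening": finger opening in mm.
Only numpy, scipy, OpenCV 4.12 (cv2) and the standard library are available. Lean on these libraries where they do the work, as an engineer would, in place of code of your own. Each camera call takes 0.05 s, during which the arm holds its last target.

### The job

Sweep the three loose jar lids (gold, orange and green, in any order) across the raised tray with your fingertips, one at a time, through the gate between the blue guides so that each drops into the slot behind it. Only slide the lids, never pick them up, and let each lid drop before you bring the next to the gate. Leave the little red-capped jam jar standing where it is on the tray and do not disturb the other things on the table.

Things in the scene. Friction and masses are not known exactly. Their poses are not given: they have to be found in the camera images.
- tray: Fixed metal lid tray. Origin: on the table below its middle; x points away from the gate, y across, z up. Its flat deck is 65 mm above the table, x -80 to +155, y -155 to +155 mm. Its far edge and sides are open, without rims. Two straight blue guides, 5 mm thick, 16 mm high, form a funnel from (x +20, y +-153) to (x -77, y +-31) at the gate.
- gate (a point): Middle of the gate on the deck's edge (tray x -80, y 0, z 65 mm): an opening 58 mm wide in a blue wall 6 mm thick and 16 mm high. Lids go through it in the tray's -x direction, towards the robot's side. The deck ends here.
- slot (a point): Centre of the drop slot's floor: an open-topped pocket just past the gate, inside 85 mm long (tray x -80 to -165) by 110 mm wide, floor 4 mm above the table, outer walls rising to 81 mm. A lid tips over and drops in once its centre has passed the deck's edge.
- lid_gold: Gold jar lid, a solid-looking disc 44 mm in diameter and 14 mm high, about 18 g, loose, flat on the tray's deck. Origin: centre of its underside. It slides on the deck without rolling.
- lid_orange: Orange jar lid, a solid-looking disc 44 mm in diameter and 14 mm high, about 18 g, loose, flat on the tray's deck. Origin: centre of its underside. It slides on the deck without rolling.
- lid_green: Dark green jar lid, a solid-looking disc 44 mm in diameter and 14 mm high, about 18 g, loose, flat on the tray's deck. Origin: centre of its underside. It slides on the deck without rolling.
- jar: Small amber jam jar with a red cap and paper label, 44 mm in diameter, 48 mm high, loose, standing on the deck in a shallow arc with the lids (about 85 mm apart). Origin: centre of its base. To be left alone.
- squeeze_bottle: White squeeze bottle, 60 mm in diameter, 140 mm high, standing on the table to the left. Origin: centre of its base. To be left alone.
- spatula: Spatula lying on the table to the right. Origin on its underside. To be left alone.
- cup: Steel cup, 72 mm in diameter, 80 mm high, standing on the table at the back left. Origin: centre of its base. To be left alone.
Not all that is in view belongs to the job. What is shaped like the lid_orange but white is not meant. What is shaped like the lid_gold but pink is not meant.

How it is judged (in metres and radians):
On the way, in this order (a step that is already met when the one before it is completed fails the run):
1. one lid has dropped into the slot (((x of lid_gold in the frame of tray between -0.168 and -0.08 m and y of lid_gold in the frame of tray between -0.058 and 0.058 m and z of lid_gold in the frame of tray below 0.05 m) or (x of lid_orange in the frame of tray between -0.168 and -0.08 m and y of lid_orange in the frame of tray between -0.058 and 0.058 m and z of lid_orange in the frame of tray below 0.05 m) or (x of lid_green in the frame of tray between -0.168 and -0.08 m and y of lid_green in the frame of tray between -0.058 and 0.058 m and z of lid_green in the frame of tray below 0.05 m))), for 0.1 s.
2. two lids are in the slot ((((x of lid_gold in the frame of tray between -0.168 and -0.08 m and y of lid_gold in the frame of tray between -0.058 and 0.058 m and z of lid_gold in the frame of tray below 0.05 m) and (x of lid_orange in the frame of tray between -0.168 and -0.08 m and y of lid_orange in the frame of tray between -0.058 and 0.058 m and z of lid_orange in the frame of tray below 0.05 m)) or ((x of lid_gold in the frame of tray between -0.168 and -0.08 m and y of lid_gold in the frame of tray between -0.058 and 0.058 m and z of lid_gold in the frame of tray below 0.05 m) and (x of lid_green in the frame of tray between -0.168 and -0.08 m and y of lid_green in the frame of tray between -0.058 and 0.058 m and z of lid_green in the frame of tray below 0.05 m)) or ((x of lid_orange in the frame of tray between -0.168 and -0.08 m and y of lid_orange in the frame of tray between -0.058 and 0.058 m and z of lid_orange in the frame of tray below 0.05 m) and (x of lid_green in the frame of tray between -0.168 and -0.08 m and y of lid_green in the frame of tray between -0.058 and 0.058 m and z of lid_green in the frame of tray below 0.05 m)))), for 0.1 s.
3. all three lids are in the slot (x of lid_gold in the frame of tray between -0.168 and -0.08 m and y of lid_gold in the frame of tray between -0.058 and 0.058 m and z of each of lid_gold, lid_orange, lid_green in the frame of tray below 0.05 m and x of lid_orange in the frame of tray between -0.168 and -0.08 m and y of lid_orange in the frame of tray between -0.058 and 0.058 m and x of lid_green in the frame of tray between -0.168 and -0.08 m and y of lid_green in the frame of tray between -0.058 and 0.058 m), for 0.1 s.
At the end, for the whole second after the job is handed in: All three lids lie at rest inside the drop slot (undersides at least 15 mm below the deck); the jam jar stands upright within 15 mm of where it was; bottle, spatula and cup are within 20 mm of where they were (all of step 3 and linear speed of each of lid_gold, lid_orange, lid_green below 0.02 m/s and distance of jar from where it was at the start of the episode below 0.015 m and angle between jar's own z axis and vertical below 0.15 rad and distance of each of squeeze_bottle, spatula, cup from where it was at the start of the episode below 0.02 m); the robot touches nothing.
It fails at once if a lid is lifted more than 12 mm off the deck (z of any of lid_gold, lid_orange, lid_green in the frame of tray above 0.077 m).
It fails at once if two lids are in the gate at the same time (both centres within about 30 mm of the deck's edge there) (((x of lid_gold in the frame of tray between -0.11 and -0.05 m and y of lid_gold in the frame of tray between -0.035 and 0.035 m and z of lid_gold in the frame of tray above 0.055 m) and (x of lid_orange in the frame of tray between -0.11 and -0.05 m and y of lid_orange in the frame of tray between -0.035 and 0.035 m and z of lid_orange in the frame of tray above 0.055 m)) or ((x of lid_gold in the frame of tray between -0.11 and -0.05 m and y of lid_gold in the frame of tray between -0.035 and 0.035 m and z of lid_gold in the frame of tray above 0.055 m) and (x of lid_green in the frame of tray between -0.11 and -0.05 m and y of lid_green in the frame of tray between -0.035 and 0.035 m and z of lid_green in the frame of tray above 0.055 m)) or ((x of lid_orange in the frame of tray between -0.11 and -0.05 m and y of lid_orange in the frame of tray between -0.035 and 0.035 m and z of lid_orange in the frame of tray above 0.055 m) and (x of lid_green in the frame of tray between -0.11 and -0.05 m and y of lid_green in the frame of tray between -0.035 and 0.035 m and z of lid_green in the frame of tray above 0.055 m))).
It fails at once if the jam jar is shifted more than 15 mm or tipped (distance of jar from where it was at the start of the episode above 0.015 m or angle between jar's own z axis and vertical above 0.3 rad).
It fails at once if the bottle, spatula or cup is shifted more than 20 mm (distance of any of squeeze_bottle, spatula, cup from where it was at the start of the episode above 0.02 m).
It also fails if it takes over 61 s, if anything falls off the work surface, if the arm or the gripper's body presses on something with over 40 N, if the wrist force passes 120 N, or if a joint passes its speed limit or range.

## Working session

There is one attempt and no reset: what is moved stays moved. The work goes in short steps, Python scripts to look and compute and a tool call to move; the robot and the scene stay as the last step left them, time stands still between calls to the robot, and variables do not carry over. Pictures are saved under pics/ and viewed, and the job is handed in when it is done.

Besides the shell and the picture viewer there is one more tool, called after ">>>" as name(argument=value, ...), one argument or row to a line, values as JSON. arm_command: Moves the arm, as the interface text tells. Its arguments: {"type":"object","properties":{"steps":{"type":"array","items":{"type":"array","items":{"type":"array","items":{"type":"number"}}}}},"required":["steps"]}

```bash
mkdir -p pics; ls; python3 - <<'E'
from bench import sensors, capture, camera_model
import cv2
s=sensors.sense(); print(s)
for n in ("top","side"):
    im=capture(n); cv2.imwrite(f"pics/{n}0.png",im[:,:,::-1])
    print(n,camera_model(n))
E
```

```text
pics
{'time_s': 0.0, 'joint_pos': array([ 1.13696140e+00,  2.76581496e-01,  1.50613571e+00, -6.02243625e-06,
        1.36066858e+00, -1.20971904e-01]), 'qd': array([-0.00084966, -0.0001356 ,  0.0006311 ,  0.00095976, -0.00074745,
       -0.0012279 ]), 'tau': array([-1.60177995e-03, -4.16771686e+01, -2.45800585e+01, -6.44347128e-04,
        1.10220761e-02,  1.31817757e-05]), 'tool_pos': array([176.73084542, 546.57870351, 208.44640036]), 'tcp_rot': array([ 4.38684688e-04,  8.08635171e-01,  5.88309745e-01, -7.81914917e-04]), 'force': array([-0.63883756,  1.26538003,  0.72038104]), 'moment': array([ 0.03721767, -0.00066515, -0.04277063]), 'opening': 85.50084595964957}
top {'camera_matrix': array([[503.49685992,   0.        , 322.98067522],
       [  0.        , 503.49685992, 239.24612037],
       [  0.        ,   0.        ,   1.        ]]), 'R': array([[ 0.02319545, -0.99963826,  0.01361313],
       [-0.99510926, -0.02439389, -0.09572092],
       [ 0.09601837, -0.01132626, -0.99531512]]), 't': array([ -27.53046223,  577.72069431, 1012.83032   ])}
side {'camera_matrix': array([[520.16673793,   0.        , 319.64403211],
       [  0.        , 520.16673793, 239.92673061],
       [  0.        ,   0.        ,   1.        ]]), 'R': array([[-0.96744971, -0.25275322, -0.01252451],
       [-0.13455132,  0.55566961, -0.82044331],
       [ 0.21432918, -0.79205246, -0.57159068]]), 't': array([ 550.73274204,  124.2025859 , 1221.50881057])}
```

View pics/top0.png

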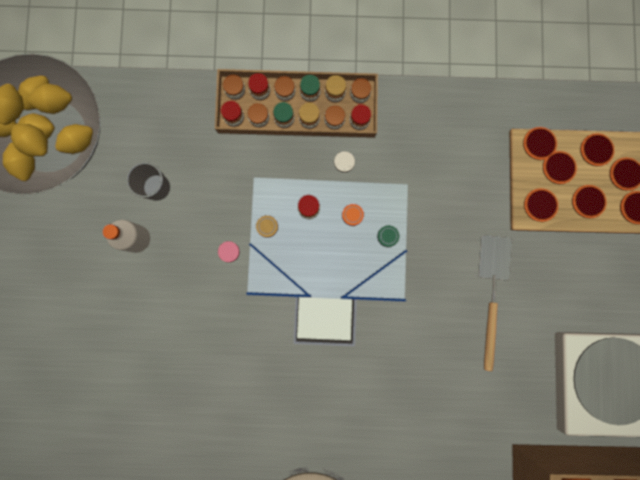

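View pics/side0.png

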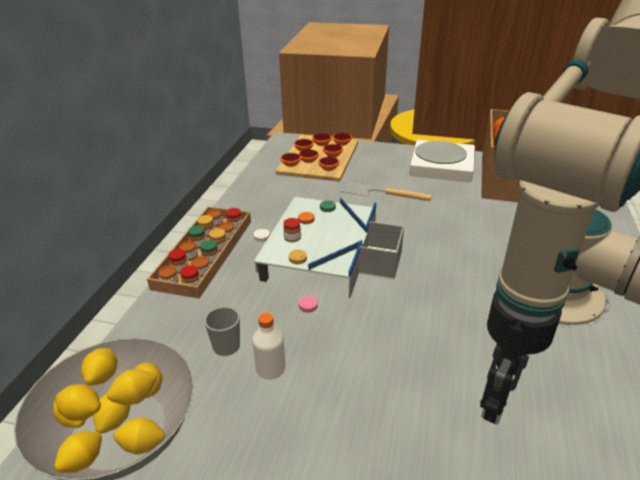

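```bash
cat > h.py <<'E'
import numpy as np, cv2
from bench import sensors, capture, camera_model, spotter
def px2w(uv,z,cam="top"):
    m=camera_model(cam); K,R,t=[np.array(m[k]) for k in("camera_matrix","R","t")]
    C=-R.T@t; d=R.T@np.linalg.inv(K)@np.array([uv[0],uv[1],1.])
    return C+d*(z-C[2])/d[2]
def w2px(X,cam="top"):
    m=camera_model(cam); K,R,t=[np.array(m[k]) for k in("camera_matrix","R","t")]
    p=K@(R@np.array(X,float)+t); return p[:2]/p[2]
E
python3 - <<'E'
from h import *
im=capture("top")
for q in ("lid_gold","lid_orange","lid_green","jar"):
    for d in spotter.outline_of(q,"top")[:3]:
        z={"jar":40}.get(q,72)
        print(q,d["score"],np.round(d["at"],1),d["mask"].sum(),px2w(d["at"],z).round(1))
for q in ("tray","gate","slot"):
    for d in spotter.spot_point(q,"top")[:2]: print(q,d["score"],np.round(d["at"],1),px2w(d["at"],dict(tray=0,gate=65,slot=4)[q]).round(1))
# blue guides / deck corners
c=cv2.resize(im[165:350,220:430],None,fx=3.8,fy=3.2*1.0,interpolation=cv2.INTER_CUBIC)
c=cv2.resize(im[165:350,220:430],None,fx=3,fy=3,interpolation=cv2.INTER_CUBIC)
cv2.imwrite("pics/crop0.png",c[:,:,::-1])
for q in ("tray",):
    d=spotter.outline_of(q,"top")[0]; m=d["mask"].astype(np.uint8)
    cn,_=cv2.findContours(m,cv2.RETR_EXTERNAL,cv2.CHAIN_APPROX_NONE); cn=max(cn,key=cv2.contourArea)
    print(cv2.approxPolyDP(cn,4,True)[:,0].tolist())
E
```

```text
lid_gold 0.9 [227.  251.7] 344 [544.7 175.2  72. ]
lid_gold 0.76 [266.5 223.7] 371 [602.2  99.4  72. ]
lid_orange 0.68 [349.9 213.9] 381 [625.9 -65.6  72. ]
lid_orange 0.65 [343.1 162.7] 347 [729.4 -50.1  72. ]
lid_orange 0.3 [146.4 181.2] 1273 [681.4 341.   72. ]
lid_green 0.65 [385.3 236.3] 347 [ 582.9 -136.7   72. ]
jar 0.9 [307.1 204.2] 454 [648.6  20.7  40. ]
tray 0.67 [325.1 255.5] [546.5 -19.3   0. ]
tray 0.66 [155.  185.8] [686.7 347.1   0. ]
gate 0.64 [323.6 299.2] [456.  -17.3  65. ]
slot 0.92 [323.5 318.2] [415.3 -18.9   4. ]
[[254, 178], [247, 293], [295, 299], [295, 343], [353, 346], [356, 299], [403, 300], [405, 185]]
```

View pics/crop0.png

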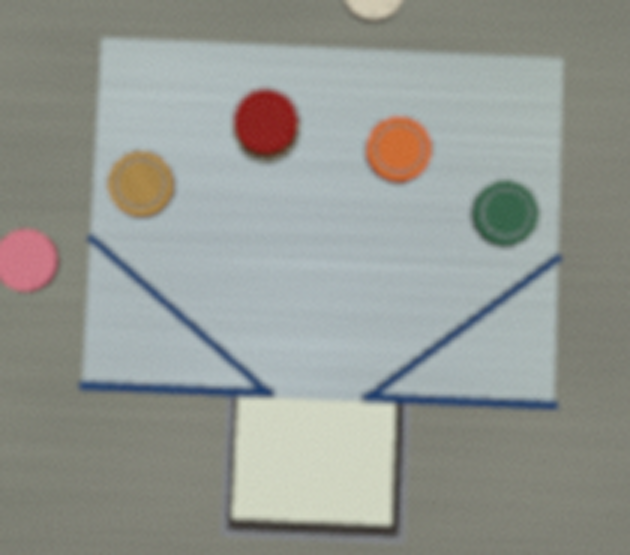

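```bash
cat >> h.py <<'E'
def trayfit():
    # crop->image, deck far corners z65, guide outer ends top z81, gate guide inner ends
    obs=[((101,38),(155,155,65)),((563,59),(155,-155,65)),
         ((91,238),(20,153,81)),((560,258),(20,-153,81)),
         ((81,386),(-79,155,81)),((556,405),(-79,-155,81))]
    from scipy.optimize import least_squares
    P=[(np.array(a)/3+np.array([220,165])-1/3, np.array(b,float)) for a,b in obs]
    def X(p,b): c,s=np.cos(p[2]),np.sin(p[2]); return np.array([p[0]+c*b[0]-s*b[1],p[1]+s*b[0]+c*b[1],b[2]])
    f=lambda p: np.concatenate([w2px(X(p,b))-a for a,b in P])
    r=least_squares(f,[540,-18,0.]); return r.x, r.fun.reshape(-1,2)
E
python3 - <<'E'
from h import *
p,res=trayfit(); print(p.round(4),res.round(1).tolist())
im=capture("top"); 
c,s=np.cos(p[2]),np.sin(p[2])
hsv=cv2.cvtColor(im,cv2.COLOR_RGB2HSV)
for n,(u,v),z in (("gold",(267,226),76),("jar",(308.5,206),110),("orange",(352.5,214.5),76),("green",(388,236),76)):
    w=hsv[int(v)-15:int(v)+16,int(u)-15:int(u)+16]
    m=(w[:,:,1]>90)
    yy,xx=np.nonzero(m); uv=(xx.mean()+int(u)-15,yy.mean()+int(v)-15)
    X=px2w(uv,z); d=X[:2]-p[:2]
    print(n,m.sum(),np.round(uv,1),"world",X.round(1),"tray",np.round([c*d[0]+s*d[1],-s*d[0]+c*d[1]],1))
E
```

```text
[ 5.388323e+02 -2.309560e+01 -1.810000e-02] [[0.3, -0.1], [-0.1, -0.4], [-0.1, -0.7], [-0.3, -0.7], [-0.6, 0.8], [0.7, 1.1]]
gold 342 [266.6 226. ] world [597.1  98.6  76. ] tray [ 56.1 122.7]
jar 368 [308.2 205.7] world [634.1  16.9 110. ] tray [94.6 41.8]
orange 370 [352.4 214.4] world [624.5 -70.4  76. ] tray [ 86.6 -45.7]
green 146 [387.8 235.9] world [ 583.3 -141.    76. ] tray [  46.6 -117.1]
```

```bash
cat >> h.py <<'E'
TR=(538.8,-23.1,-0.0181)
def t2w(x,y): c,s=np.cos(TR[2]),np.sin(TR[2]); return np.array([TR[0]+c*x-s*y,TR[1]+s*x+c*y])
def w2t(X): d=np.array(X[:2])-TR[:2]; c,s=np.cos(TR[2]),np.sin(TR[2]); return np.array([c*d[0]+s*d[1],-s*d[0]+c*d[1]])
def pose():
    from scipy.spatial.transform import Rotation as Rn
    s=sensors.sense(); q=s["tcp_rot"]; R=Rn.from_quat([q[1],q[2],q[3],q[0]]).as_matrix()
    return np.array(s["tool_pos"]),R,s
# heading h (deg): tool y axis points (tray) at angle h => lids pushed in -y_tool
def rows(wps,jaw,start=None):
    """wps: list of (tx,ty,z,h,n). prints rows; returns them"""
    p,R,s=pose(); yaw=np.degrees(np.arctan2(R[1,1],R[0,1]))
    if start is not None: p=np.array([*t2w(*start[:2]),start[2]]); yaw=start[3]+np.degrees(TR[2])
    out=[]
    for tx,ty,z,h,n in wps:
        tgt=np.array([*t2w(tx,ty),z]); ty_=h+np.degrees(TR[2]); p0=p.copy(); y0=yaw
        for i in range(1,n+1):
            g=p0+(tgt-p0)*i/n; gy=y0+(ty_-y0)*i/n
            a=np.radians(yaw); Y=np.array([np.cos(a),np.sin(a),0]); X=np.array([-np.sin(a),np.cos(a),0]); 
            d=g-p; r=[jaw,round(d@X/10,2),round(d@Y/10,2),round(-d[2]/10,2),0,0,round(-(gy-yaw),1)]
            out.append(r)
            p=p+X*r[1]*10+Y*r[2]*10; p[2]-=r[3]*10; yaw-=r[6]
    return out
def behind(lx,ly,h,d): a=np.radians(h); return lx+d*np.cos(a), ly+d*np.sin(a)
E
python3 - <<'E'
from h import *
p,R,s=pose(); print(p,w2t(p),R.round(3).tolist())
h=25; a=behind(56,122.7,h,42)
for r in rows([(*a,160,h,16)],2.4): print(r)
for q,z in(("squeeze_bottle",70),("cup",40),("spatula",5)):
    for d in spotter.boxes_of(q,"top")[:1]: print(q,d["score"],d["at"],px2w(d["at"],z).round())
E
```

```text
[176.95990006 547.13099341 209.34491219] [-372.10144777  563.58864106] [[0.308, 0.951, 0.0], [0.951, -0.308, 0.0], [0.0, 0.0, -1.0]]
[2.4, np.float64(-1.68), np.float64(3.56), np.float64(0.31), 0, 0, np.float64(-2.6)]
[2.4, np.float64(-1.85), np.float64(3.47), np.float64(0.31), 0, 0, np.float64(-2.6)]
[2.4, np.float64(-2.0), np.float64(3.39), np.float64(0.31), 0, 0, np.float64(-2.7)]
[2.4, np.float64(-2.15), np.float64(3.29), np.float64(0.3), 0, 0, np.float64(-2.6)]
[2.4, np.float64(-2.31), np.float64(3.19), np.float64(0.31), 0, 0, np.float64(-2.6)]
[2.4, np.float64(-2.45), np.float64(3.08), np.float64(0.31), 0, 0, np.float64(-2.6)]
[2.4, np.float64(-2.58), np.float64(2.97), np.float64(0.31), 0, 0, np.float64(-2.6)]
[2.4, np.float64(-2.72), np.float64(2.85), np.float64(0.31), 0, 0, np.float64(-2.6)]
[2.4, np.float64(-2.84), np.float64(2.72), np.float64(0.31), 0, 0, np.float64(-2.7)]
[2.4, np.float64(-2.96), np.float64(2.58), np.float64(0.3), 0, 0, np.float64(-2.6)]
[2.4, np.float64(-3.09), np.float64(2.45), np.float64(0.31), 0, 0, np.float64(-2.6)]
[2.4, np.float64(-3.19), np.float64(2.31), np.float64(0.31), 0, 0, np.float64(-2.6)]
[2.4, np.float64(-3.29), np.float64(2.15), np.float64(0.31), 0, 0, np.float64(-2.6)]
[2.4, np.float64(-3.38), np.float64(2.01), np.float64(0.31), 0, 0, np.float64(-2.6)]
[2.4, np.float64(-3.47), np.float64(1.85), np.float64(0.31), 0, 0, np.float64(-2.7)]
[2.4, np.float64(-3.56), np.float64(1.69), np.float64(0.3), 0, 0, np.float64(-2.6)]
squeeze_bottle 0.66 [125.7, 234.3] [574. 376.  70.]
cup 0.82 [145.8, 180.6] [689. 353.  40.]
spatula 0.86 [491.4, 269.7] [ 525. -371.    5.]
```

>>> arm_command(
  steps=[
    [[2.4,-1.7,3.6,0,0,0,-2.6],[2.4,-1.8,3.5,0,0,0,-2.6],[2.4,-2.0,3.4,0,0,0,-2.7],[2.4,-2.2,3.3,0,0,0,-2.6],[2.4,-2.3,3.2,0,0,0,-2.6],[2.4,-2.4,3.1,0,0,0,-2.6],[2.4,-2.6,3.0,0,0,0,-2.6],[2.4,-2.7,2.8,0,0,0,-2.6],[2.4,-2.8,2.7,0.5,0,0,-2.7],[2.4,-3.0,2.6,0.5,0,0,-2.6],[2.4,-3.1,2.4,0.5,0,0,-2.6],[2.4,-3.2,2.3,0.5,0,0,-2.6],[2.4,-3.3,2.2,0.5,0,0,-2.6],[2.4,-3.4,2.0,0.5,0,0,-2.6],[2.4,-3.5,1.8,0.5,0,0,-2.7],[2.4,-3.6,1.7,0.5,0,0,-2.6],[2.4,0,0,0,0,0,0]],
  ],
)

```text
time_s: 2.45
tool_pos: [639.7, 110.3, 167.9]
tcp_rot: [0.001, 0.546, 0.838, -0.001]
force: [-1.0, 0.2, 0.1]
opening: 24.1
```

```bash
cat > look.py <<'E'
import sys
from h import *
n=sys.argv[1]; cam=sys.argv[2] if len(sys.argv)>2 else "top"
p,R,s=pose(); print("t",s["time_s"],"tray",w2t(p).round(1),"z",p[2].round(1),"head",(np.degrees(np.arctan2(R[1,1],R[0,1]))-np.degrees(TR[2])).round(1),"F",s["force"].round(1),"open",round(s["opening"],1))
im=capture(cam)
if cam=="top": im=cv2.resize(im[155:355,210:430],None,fx=3,fy=3,interpolation=cv2.INTER_CUBIC)
cv2.imwrite(f"pics/{n}.png",im[:,:,::-1])
E
python3 look.py a1; python3 look.py a1w wrist
```

```text
t 2.45 tray [ 98.5 135.2] z 167.9 head 24.8 F [-1.   0.2  0.1] open 24.1
t 2.5 tray [ 96.3 137.3] z 168.2 head 24.8 F [-0.7  0.  -0.8] open 23.7
```

View pics/a1.png

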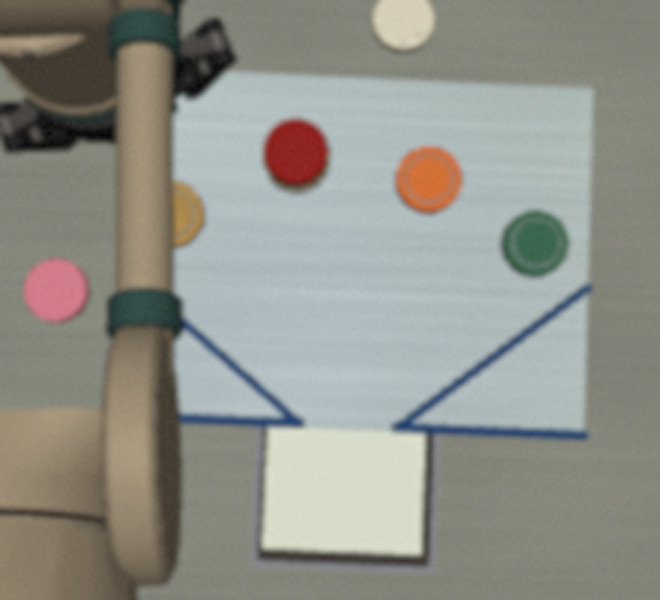

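View pics/a1w.png

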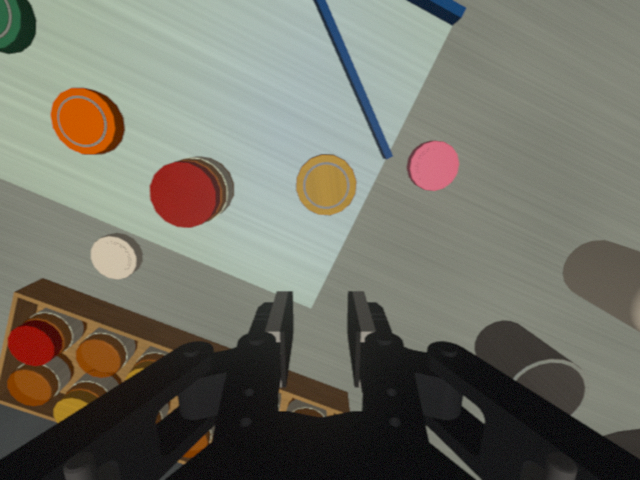

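```bash
cat > wl.py <<'E'
from h import *
im=capture("wrist")
for q,z in (("lid_gold",72),("lid_orange",72),("lid_green",72),("jar",92)):
    for d in spotter.outline_of(q,"wrist")[:3]:
        yy,xx=np.nonzero(d["mask"])
        X=px2w(d["at"],z,"wrist"); print(q,round(d["score"],2),np.round(d["at"],0),d["mask"].sum(),w2t(X).round(1))
E
python3 wl.py; python3 - <<'E'
from h import *
print([w2t(px2w(uv,65,"wrist")).round(1).tolist() for uv in ((313,307),(388,157))], "expect 155,155 / 20,153(z81)")
E
```

```text
lid_gold 0.93 [322. 185.] 2938 [ 57.2 123. ]
lid_gold 0.65 [434. 167.] 2029 [ 10.7 191.3]
lid_orange 0.71 [111. 258.] 1781 [177.8  -1.5]
lid_green 0.86 [15. 24.] 1671 [  47.7 -102.4]
jar 0.77 [190. 188.] 4727 [95.4 41.7]
jar 0.61 [323. 187.] 2873 [ 56.2 123.5]
[[153.0, 160.3], [18.7, 159.4]] expect 155,155 / 20,153(z81)
```

```bash
python3 - <<'E'
from h import *
p,R,s=pose(); print(w2t(p),p[2])
h=25; a=behind(56,122.5,h,42); print(a)
for r in rows([(*a,70,h,6)],2.4): print([float(v) for v in r])
E
```

```text
[ 94.19138781 140.40363167] 169.86611434581857
(np.float64(94.0649270555393), np.float64(140.24996699310938))
[2.4, -0.0, -0.0, 1.66, 0.0, 0.0, 0.0]
[2.4, -0.0, -0.01, 1.67, 0.0, 0.0, 0.0]
[2.4, -0.0, 0.0, 1.66, 0.0, 0.0, 0.0]
[2.4, -0.01, -0.0, 1.67, 0.0, 0.0, 0.1]
[2.4, 0.0, -0.0, 1.66, 0.0, 0.0, -0.0]
[2.4, 0.0, -0.01, 1.67, 0.0, 0.0, -0.0]
```

>>> arm_command(
  steps=[
    [[2.4,0,0,2,0,0,0],[2.4,0,0,2,0,0,0],[2.4,0,0,2,0,0,0],[2.4,0,0,1.6,0,0,0],[2.4,0,0,1.4,0,0,0],[2.4,0,0,1,0,0,0],[2.4,0,0,0,0,0,0],[2.4,0,0,0,0,0,0]],
  ],
)

```text
time_s: 3.6
tool_pos: [636.5, 114.7, 69.7]
tcp_rot: [0.0, 0.545, 0.839, 0.0]
force: [0.6, 0.5, 0.5]
opening: 24.1
```

```bash
python3 look.py a2 side; python3 look.py a2w wrist
```

```text
t 3.6 tray [ 95.2 139.5] z 69.7 head 25.0 F [0.6 0.5 0.5] open 24.1
t 3.65 tray [ 95.6 139.5] z 70.1 head 25.0 F [ 0.5 -0.2  0.2] open 24.0
```

View pics/a2.png

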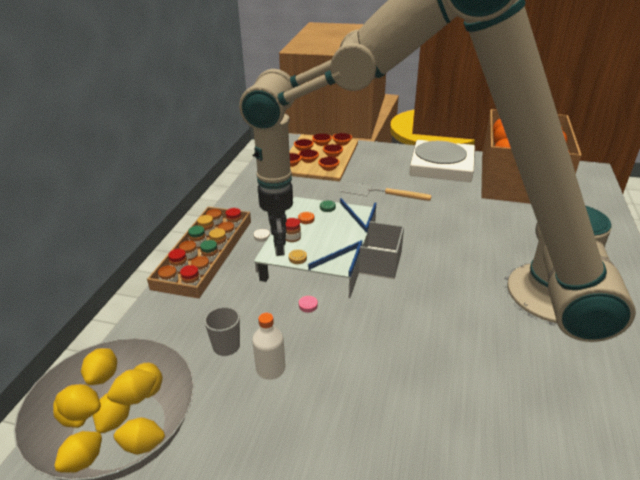

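View pics/a2w.png

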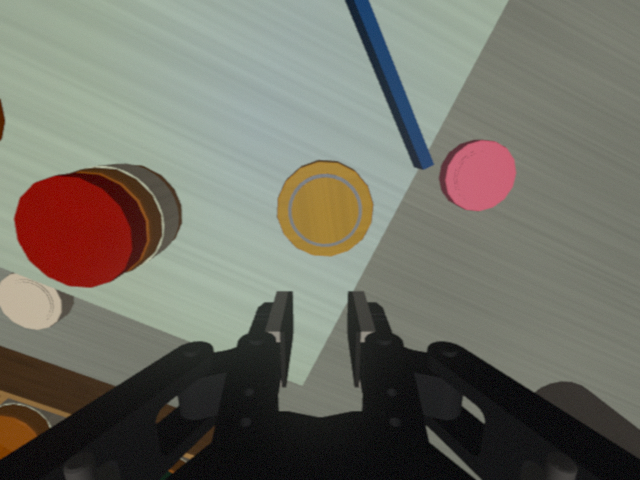

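```bash
python3 - <<'E'
from h import *
W=[(56,122.5,35,41,3),(56,122.5,35,30,2),(3,60,30,30,8),(-50,2,18,30,8)]
for r in rows([(*behind(x,y,h,D),69.5,h,n) for x,y,h,D,n in W],2.4): print([float(v) for v in r])
E
```

```text
[2.4, 0.28, -0.09, 0.03, 0.0, 0.0, -3.3]
[2.4, 0.29, -0.08, 0.02, 0.0, 0.0, -3.4]
[2.4, 0.3, -0.06, 0.03, 0.0, 0.0, -3.3]
[2.4, -0.0, -0.55, -0.0, 0.0, 0.0, 0.0]
[2.4, -0.0, -0.55, -0.0, 0.0, 0.0, 0.0]
[2.4, -0.29, -0.99, -0.0, 0.0, 0.0, 0.6]
[2.4, -0.31, -0.99, -0.0, 0.0, 0.0, 0.7]
[2.4, -0.31, -0.99, -0.0, 0.0, 0.0, 0.6]
[2.4, -0.33, -0.98, -0.0, 0.0, 0.0, 0.6]
[2.4, -0.33, -0.98, -0.0, 0.0, 0.0, 0.6]
[2.4, -0.35, -0.97, -0.0, 0.0, 0.0, 0.7]
[2.4, -0.36, -0.97, -0.0, 0.0, 0.0, 0.6]
[2.4, -0.36, -0.97, -0.0, 0.0, 0.0, 0.6]
[2.4, -0.37, -0.94, -0.0, 0.0, 0.0, 1.5]
[2.4, -0.4, -0.94, -0.0, 0.0, 0.0, 1.5]
[2.4, -0.43, -0.92, -0.0, 0.0, 0.0, 1.5]
[2.4, -0.45, -0.91, -0.0, 0.0, 0.0, 1.5]
[2.4, -0.47, -0.9, -0.0, 0.0, 0.0, 1.5]
[2.4, -0.49, -0.89, -0.0, 0.0, 0.0, 1.5]
[2.4, -0.52, -0.88, -0.0, 0.0, 0.0, 1.5]
[2.4, -0.54, -0.86, -0.0, 0.0, 0.0, 1.5]
```

>>> arm_command(
  steps=[
    [[2.4,0.3,-0.1,0,0,0,-3.3],[2.4,0.3,-0.1,0,0,0,-3.3],[2.4,0.3,0,0,0,0,-3.4],[2.4,0,-0.6,0,0,0,0],[2.4,0,-0.5,0,0,0,0],[2.4,-0.3,-1,0,0,0,0.6],[2.4,-0.3,-1,0,0,0,0.6],[2.4,-0.3,-1,0,0,0,0.6],[2.4,-0.3,-1,0,0,0,0.6],[2.4,-0.3,-1,0,0,0,0.7],[2.4,-0.4,-1,0,0,0,0.7],[2.4,-0.4,-1,0,0,0,0.6],[2.4,-0.3,-0.9,0,0,0,0.6],[2.4,0,0,0,0,0,0]],
  ],
)

```text
time_s: 5.1
tool_pos: [566.6, 50.8, 69.3]
tcp_rot: [-0.0, 0.508, 0.861, -0.0]
force: [0.0, 0.3, -0.1]
opening: 24.1
```

```bash
python3 look.py a3w wrist; python3 wl.py
```

```text
t 5.1 tray [26.5 74.3] z 69.3 head 29.9 F [ 0.   0.3 -0.1] open 24.1
lid_gold 0.7 [343. 383.] 1364 [ 68.8 112.1]
lid_gold 0.62 [503. 321.] 2610 [ -3.7 163.2]
lid_orange 0.81 [ 49. 278.] 7359 [ 89.1 -44. ]
lid_orange 0.79 [ 63. 401.] 573 [155.5 -15.1]
jar 0.65 [195. 338.] 1709 [69.  32.4]
```

View pics/a3w.png

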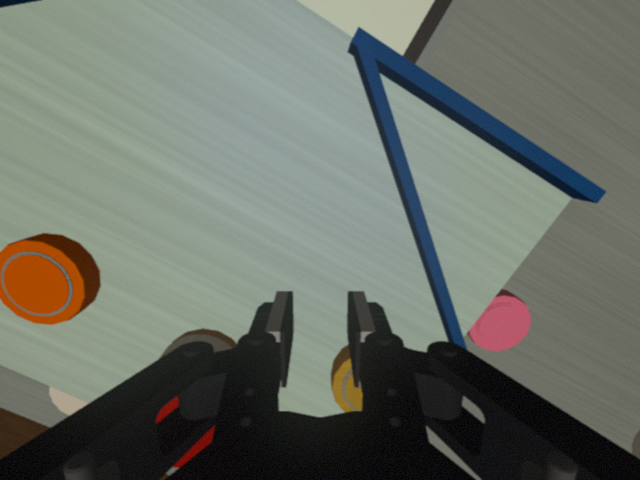

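```bash
python3 - <<'E'
from h import *
m=camera_model("wrist"); print(m["camera_matrix"][0])
p,R,s=pose(); Rc,t=np.array(m["R"]),np.array(m["t"])
print("cam center in tool",R.T@(-Rc.T@t-p)); print("cam axes in tool",(R.T@Rc.T).round(3))
for zt in (0,-3,-6,-9,-13):
    for dx in(-12,12):
        print(zt,dx,[w2px(p+R@np.array([dx,y,zt]),"wrist").round(0).tolist() for y in(-11,0,11)])
E
python3 look.py a3
```

```text
[352.763069     0.         319.89645443]
cam center in tool [  -1.34941231  -71.23632411 -164.12633782]
cam axes in tool [[ 1.     0.     0.   ]
 [-0.     0.959  0.282]
 [-0.    -0.282  0.959]]
0 -12 [[298.0, 269.0], [299.0, 289.0], [299.0, 309.0]]
0 12 [[347.0, 269.0], [346.0, 289.0], [346.0, 309.0]]
-3 -12 [[298.0, 271.0], [298.0, 292.0], [299.0, 312.0]]
-3 12 [[347.0, 271.0], [347.0, 292.0], [346.0, 312.0]]
-6 -12 [[298.0, 273.0], [298.0, 294.0], [298.0, 315.0]]
-6 12 [[348.0, 273.0], [347.0, 294.0], [347.0, 315.0]]
-9 -12 [[297.0, 275.0], [298.0, 297.0], [298.0, 317.0]]
-9 12 [[348.0, 275.0], [348.0, 297.0], [347.0, 317.0]]
-13 -12 [[297.0, 278.0], [297.0, 300.0], [297.0, 321.0]]
-13 12 [[349.0, 278.0], [348.0, 300.0], [348.0, 321.0]]
t 5.4 tray [28.  75.6] z 69.3 head 30.0 F [-0.3  0.1 -0.5] open 24.1
```

View pics/a3.png

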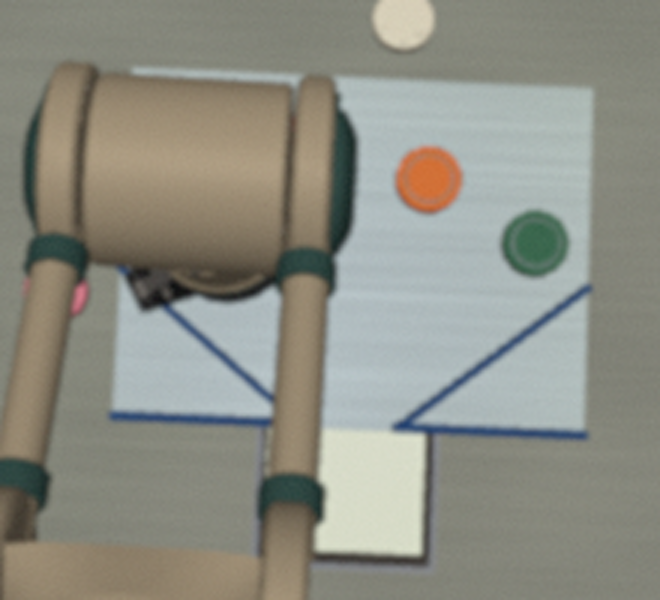

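```bash
python3 - <<'E'
from h import *
for n,x,y,z in (("gold0",56,122.5,79),("jartop",95,42,113),("orange",86.6,-45.7,79)):
    print(n,w2px([*t2w(x,y),z],"wrist").round(0))
im=capture("wrist"); cv2.imwrite("pics/a3z.png",cv2.resize(im[270:480,180:480],None,fx=2.6,fy=2.6,interpolation=cv2.INTER_CUBIC)[:,:,::-1])
E
```

```text
gold0 [374. 383.]
jartop [173. 423.]
orange [ 36. 278.]
```

View pics/a3z.png

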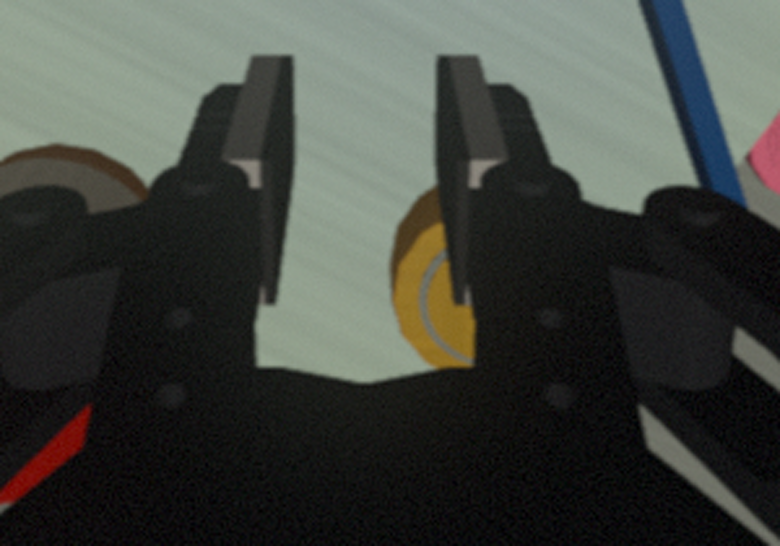

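>>> arm_command(
  steps=[
    [[2.4,0,0,0.3,0,0,0],[2.4,0,0,0.3,0,0,0],[2.4,0,0,0.2,0,0,0],[2.4,0,0,0,0,0,0],[2.4,0,0,0,0,0,0]],
  ],
)

```text
time_s: 6.0
tool_pos: [567.7, 51.7, 61.2]
tcp_rot: [-0.0, 0.508, 0.862, 0.0]
force: [-0.3, -0.6, -0.1]
opening: 24.1
```

>>> arm_command(
  steps=[
    [[2.4,0,0,0.2,0,0,0],[2.4,0,0,0,0,0,0]],
  ],
)

```text
time_s: 6.2
tool_pos: [567.6, 51.7, 59.1]
tcp_rot: [-0.0, 0.508, 0.862, -0.0]
force: [-0.2, -0.6, 0.2]
opening: 23.9
```

>>> arm_command(
  steps=[
    [[2.4,0,0,0.2,0,0,0],[2.4,0,0,0,0,0,0]],
  ],
)

```text
time_s: 6.4
tool_pos: [567.6, 51.7, 57.0]
tcp_rot: [-0.0, 0.508, 0.862, -0.0]
force: [0.9, -0.3, -1.2]
opening: 23.7
```

>>> arm_command(
  steps=[
    [[2.4,0,0,0.2,0,0,0],[2.4,0,0,0,0,0,0]],
  ],
)

```text
time_s: 6.6
tool_pos: [567.5, 51.7, 55.0]
tcp_rot: [-0.0, 0.508, 0.862, -0.0]
force: [0.4, -0.1, -0.2]
opening: 24.3
```

>>> arm_command(
  steps=[
    [[2.4,0,0,0.2,0,0,0],[2.4,0,0,0,0,0,0]],
  ],
)

```text
time_s: 6.8
tool_pos: [567.6, 51.7, 53.0]
tcp_rot: [-0.0, 0.508, 0.862, -0.0]
force: [0.3, -0.0, 0.2]
opening: 24.0
```

```bash
python3 - <<'E'
from h import *
im=capture("side"); cv2.imwrite("pics/s5.png",cv2.resize(im[170:290,220:420],None,fx=4,fy=4,interpolation=cv2.INTER_CUBIC)[:,:,::-1])
p,R,s=pose(); print(p,s["force"]); print((w2px(p,"side")-[220,170])*4)
E
```

```text
[567.64996265  51.70421027  53.15546899] [-0.0958015  -0.81993855  0.3859101 ]
[378.65969407 333.60169545]
```

View pics/s5.png

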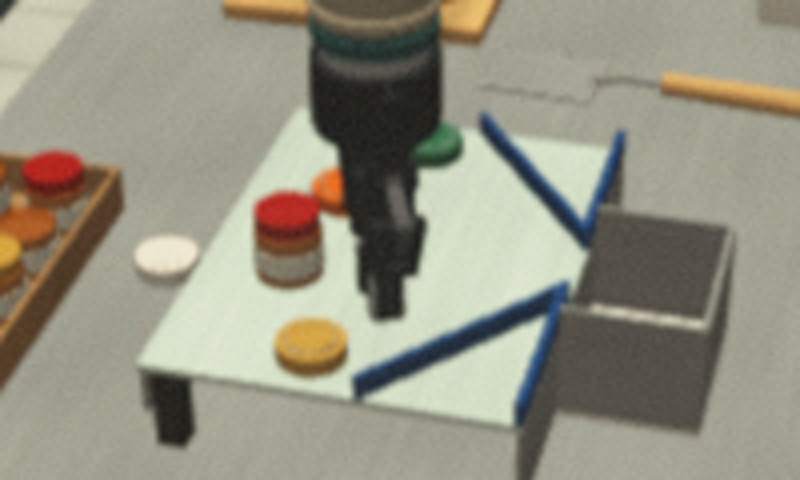

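```bash
python3 - <<'E'
from h import *
p,R,s=pose()
for zt in (-8,-12,-16,-20):
    print(zt,[((w2px(p+R@np.array([dx,y,zt]),"side")-[220,170])*4).round(0).tolist() for dx,y in((12,-11),(12,11),(20,-8),(20,8),(-12,0))])
E
```

```text
-8 [[401.0, 331.0], [365.0, 337.0], [399.0, 340.0], [373.0, 344.0], [374.0, 312.0]]
-12 [[401.0, 326.0], [365.0, 332.0], [399.0, 334.0], [373.0, 339.0], [374.0, 307.0]]
-16 [[401.0, 321.0], [365.0, 326.0], [399.0, 329.0], [373.0, 333.0], [373.0, 301.0]]
-20 [[401.0, 315.0], [365.0, 321.0], [399.0, 324.0], [373.0, 328.0], [373.0, 296.0]]
```

>>> arm_command(
  steps=[
    [[2.4,0,0,0.2,0,0,0],[2.4,0,0,0,0,0,0]],
  ],
)

```text
time_s: 7.05
tool_pos: [567.6, 51.7, 51.0]
tcp_rot: [-0.0, 0.508, 0.862, -0.0]
force: [0.1, 0.4, 0.8]
opening: 24.1
```

>>> arm_command(
  steps=[
    [[2.4,0,0,0.2,0,0,0],[2.4,0,0,0,0,0,0]],
  ],
)

```text
time_s: 7.25
tool_pos: [567.5, 51.7, 49.0]
tcp_rot: [-0.0, 0.508, 0.862, -0.0]
force: [0.3, 0.4, -0.0]
opening: 24.2
```

>>> arm_command(
  steps=[
    [[2.4,0,0,0.2,0,0,0],[2.4,0,0,0,0,0,0]],
  ],
)

```text
time_s: 7.45
tool_pos: [567.5, 51.7, 47.0]
tcp_rot: [-0.0, 0.508, 0.862, -0.0]
force: [-0.3, 0.6, 0.0]
opening: 23.8
```

>>> arm_command(
  steps=[
    [[2.4,0,0,0.2,0,0,0],[2.4,0,0,0,0,0,0]],
  ],
)

```text
time_s: 7.65
tool_pos: [567.6, 51.7, 45.0]
tcp_rot: [-0.0, 0.508, 0.862, -0.0]
force: [-0.4, -0.5, 0.3]
opening: 24.0
```

```bash
python3 - <<'E'
from h import *
im=capture("side"); cv2.imwrite("pics/s6.png",cv2.resize(im[200:270,270:350],None,fx=8,fy=8,interpolation=cv2.INTER_CUBIC)[:,:,::-1])
im=capture("wrist"); cv2.imwrite("pics/s6w.png",im[:,:,::-1])
p,R,s=pose(); print(p,s["force"])
for zt in (-16,-20,-24,-28):
    print(zt,[((w2px(p+R@np.array([dx,y,zt]),"side")-[270,200])*8).round(0).tolist() for dx,y in((12,-11),(12,11),(20,-8),(20,8),(-12,0))])
E
```

```text
[567.71552338  51.70051643  45.21841669] [-0.58432757  0.22131047  0.33485275]
-16 [[401.0, 423.0], [331.0, 434.0], [398.0, 439.0], [347.0, 448.0], [347.0, 384.0]]
-20 [[401.0, 412.0], [330.0, 423.0], [398.0, 429.0], [346.0, 437.0], [347.0, 373.0]]
-24 [[401.0, 401.0], [330.0, 413.0], [398.0, 418.0], [346.0, 426.0], [347.0, 362.0]]
-28 [[401.0, 391.0], [330.0, 402.0], [398.0, 407.0], [346.0, 416.0], [346.0, 352.0]]
```

View pics/s6.png

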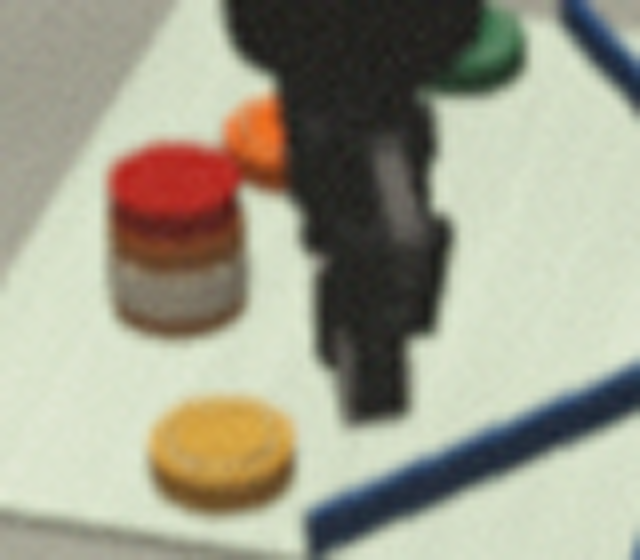

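View pics/s6w.png

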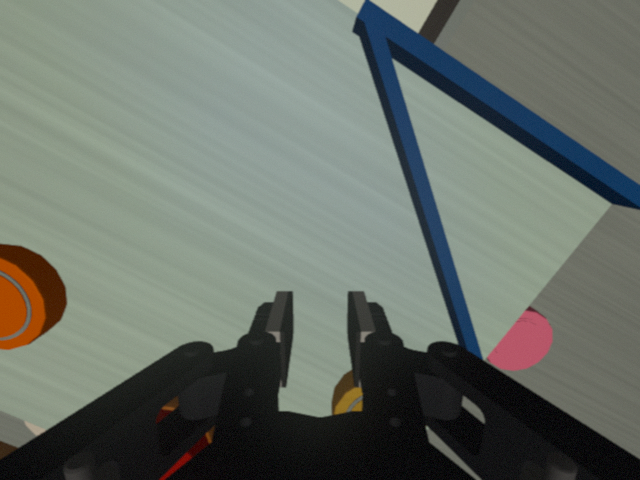

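```bash
python3 - <<'E'
from h import *
print(pose()[0],w2t(pose()[0]))
W=[(*behind(56,122.5,35,42),90,35,6)]
for r in rows([(28,75.6,95,30,3),(*behind(56,122.5,35,43),95,35,4),(*behind(56,122.5,35,43),45.5,35,5)],2.4): print([float(v) for v in r])
E
```

```text
[567.71552338  51.70051643  45.21841669] [27.55697157 75.31160646]
[2.4, 0.0, 0.02, -1.66, 0.0, 0.0, 0.0]
[2.4, 0.0, 0.02, -1.66, 0.0, 0.0, 0.0]
[2.4, 0.0, 0.01, -1.66, 0.0, 0.0, 0.0]
[2.4, 0.76, 2.26, 0.0, 0.0, 0.0, -1.2]
[2.4, 0.71, 2.28, 0.0, 0.0, 0.0, -1.3]
[2.4, 0.66, 2.3, 0.0, 0.0, 0.0, -1.2]
[2.4, 0.61, 2.31, 0.0, 0.0, 0.0, -1.3]
[2.4, 0.0, -0.0, 0.99, 0.0, 0.0, 0.0]
[2.4, 0.0, -0.0, 0.99, 0.0, 0.0, 0.0]
[2.4, 0.0, -0.0, 0.99, 0.0, 0.0, 0.0]
[2.4, 0.0, -0.0, 0.99, 0.0, 0.0, 0.0]
[2.4, 0.0, -0.0, 0.99, 0.0, 0.0, 0.0]
```

>>> arm_command(
  steps=[
    [[2.4,0,0,-1.7,0,0,0],[2.4,0,0,-1.7,0,0,0],[2.4,0,0,-1.7,0,0,0],[2.4,0,0,0,0,0,0],[2.4,0.8,2.3,0,0,0,-1.2],[2.4,0.7,2.3,0,0,0,-1.3],[2.4,0.7,2.3,0,0,0,-1.2],[2.4,0.6,2.3,0,0,0,-1.3],[2.4,0,0,0,0,0,0],[2.4,0,0,1,0,0,0],[2.4,0,0,1,0,0,0],[2.4,0,0,1,0,0,0],[2.4,0,0,1,0,0,0],[2.4,0,0,1,0,0,0],[2.4,0,0,0,0,0,0]],
  ],
)

```text
time_s: 9.25
tool_pos: [630.9, 122.5, 44.3]
tcp_rot: [-0.002, 0.47, 0.883, -0.001]
force: [-0.6, 0.0, 1.1]
opening: 23.8
```

```bash
python3 look.py b1w wrist
python3 - <<'E'
from h import *
W=[(56,122.5,35,29,3),(3,60,30,29,8),(-50,2,18,29,8)]
for r in rows([(*behind(x,y,h,D),45.5,h,n) for x,y,h,D,n in W],2.4): print([float(v) for v in r])
E
```

```text
t 9.25 tray [ 89.5 147.2] z 44.3 head 35.0 F [-0.6  0.   1.1] open 23.8
[2.4, -0.03, -0.44, -0.01, 0.0, 0.0, -0.0]
[2.4, -0.02, -0.45, -0.01, 0.0, 0.0, -0.0]
[2.4, -0.03, -0.44, -0.01, 0.0, 0.0, -0.0]
[2.4, -0.29, -0.99, 0.0, 0.0, 0.0, 0.6]
[2.4, -0.3, -0.99, 0.0, 0.0, 0.0, 0.6]
[2.4, -0.31, -0.99, 0.0, 0.0, 0.0, 0.7]
[2.4, -0.33, -0.98, 0.0, 0.0, 0.0, 0.6]
[2.4, -0.33, -0.98, 0.0, 0.0, 0.0, 0.6]
[2.4, -0.35, -0.97, 0.0, 0.0, 0.0, 0.6]
[2.4, -0.35, -0.97, 0.0, 0.0, 0.0, 0.7]
[2.4, -0.37, -0.97, 0.0, 0.0, 0.0, 0.6]
[2.4, -0.37, -0.94, 0.0, 0.0, 0.0, 1.5]
[2.4, -0.4, -0.94, 0.0, 0.0, 0.0, 1.5]
[2.4, -0.42, -0.92, 0.0, 0.0, 0.0, 1.5]
[2.4, -0.44, -0.91, 0.0, 0.0, 0.0, 1.5]
[2.4, -0.47, -0.9, 0.0, 0.0, 0.0, 1.5]
[2.4, -0.49, -0.89, 0.0, 0.0, 0.0, 1.5]
[2.4, -0.52, -0.88, 0.0, 0.0, 0.0, 1.5]
[2.4, -0.54, -0.86, 0.0, 0.0, 0.0, 1.5]
```

View pics/b1w.png

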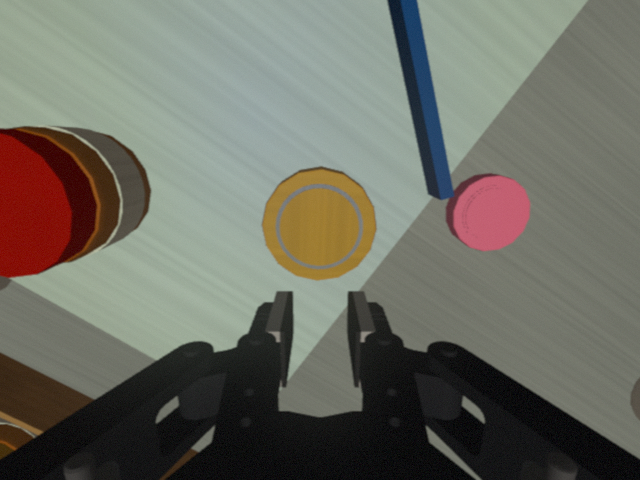

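>>> arm_command(
  steps=[
    [[2.4,0,-0.4,0,0,0,0],[2.4,0,-0.5,0,0,0,0],[2.4,0,-0.4,0,0,0,0],[2.4,-0.3,-1,0,0,0,0.6],[2.4,-0.3,-1,0,0,0,0.6],[2.4,-0.3,-1,0,0,0,0.6],[2.4,-0.3,-1,0,0,0,0.6],[2.4,-0.3,-1,0,0,0,0.6],[2.4,0,0,0,0,0,0]],
  ],
)

```text
time_s: 10.2
tool_pos: [586.3, 74.8, 46.3]
tcp_rot: [-0.001, 0.493, 0.87, -0.0]
force: [0.1, 0.2, 0.3]
opening: 24.3
```

```bash
python3 look.py b2w wrist
```

```text
t 10.2 tray [45.7 98.7] z 46.3 head 31.9 F [0.1 0.2 0.3] open 24.3
```

View pics/b2w.png

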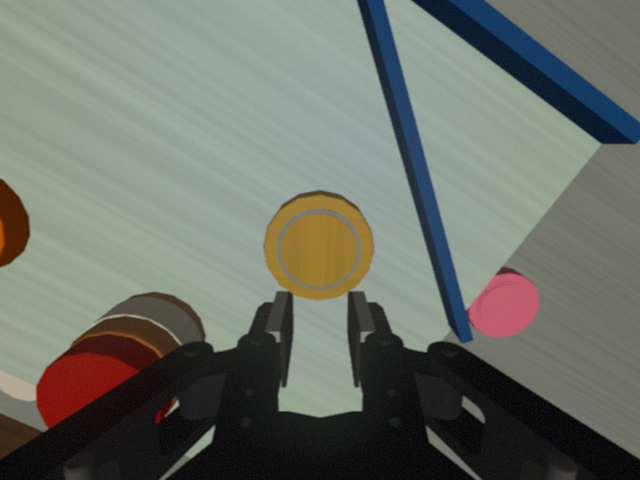

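```bash
python3 - <<'E'
from h import *
L=w2t(px2w((319,246),77,"wrist")); p,R,s=pose(); T=w2t(p); print(L,T,np.hypot(*(L-T)))
D=30
W=[(0,55,26,D,6),(-50,1,12,D,8),(-72,0,3,D,3),(-90,0,0,D,3)]
for r in rows([(*behind(x,y,h,D),45.5,h,n) for x,y,h,D,n in W],2.4): print([float(v) for v in r])
E
```

```text
[20.54333433 81.05487238] [46.66730279 99.29311093] 31.860556713387563
[2.4, -0.27, -0.55, 0.01, 0.0, 0.0, 1.0]
[2.4, -0.27, -0.55, 0.02, 0.0, 0.0, 1.0]
[2.4, -0.29, -0.55, 0.01, 0.0, 0.0, 1.0]
[2.4, -0.29, -0.53, 0.02, 0.0, 0.0, 1.0]
[2.4, -0.31, -0.54, 0.01, 0.0, 0.0, 1.0]
[2.4, -0.31, -0.53, 0.02, 0.0, 0.0, 0.9]
[2.4, -0.42, -0.87, -0.0, 0.0, 0.0, 1.8]
[2.4, -0.45, -0.85, -0.0, 0.0, 0.0, 1.7]
[2.4, -0.48, -0.84, -0.0, 0.0, 0.0, 1.8]
[2.4, -0.5, -0.83, -0.0, 0.0, 0.0, 1.7]
[2.4, -0.53, -0.81, -0.0, 0.0, 0.0, 1.8]
[2.4, -0.55, -0.79, -0.0, 0.0, 0.0, 1.7]
[2.4, -0.57, -0.78, -0.0, 0.0, 0.0, 1.8]
[2.4, -0.6, -0.76, -0.0, 0.0, 0.0, 1.7]
[2.4, -0.04, -0.74, -0.0, 0.0, 0.0, 3.0]
[2.4, -0.07, -0.73, -0.0, 0.0, 0.0, 3.0]
[2.4, -0.11, -0.73, -0.0, 0.0, 0.0, 3.0]
[2.4, -0.02, -0.6, -0.0, 0.0, 0.0, 1.0]
[2.4, -0.03, -0.6, -0.0, 0.0, 0.0, 1.0]
[2.4, -0.04, -0.6, -0.0, 0.0, 0.0, 1.0]
```

```bash
python3 - <<'E'
from h import *
D=30.5
W=[(0,55,31,D,5),(-47,2,26,D,8)]
for r in rows([(*behind(x,y,h,D),45.5,h,n) for x,y,h,D,n in W],2.4): print([float(v) for v in r])
E
```

```text
[2.4, -0.27, -0.65, 0.02, 0.0, 0.0, 0.2]
[2.4, -0.27, -0.65, 0.02, 0.0, 0.0, 0.2]
[2.4, -0.27, -0.65, 0.01, 0.0, 0.0, 0.2]
[2.4, -0.28, -0.65, 0.02, 0.0, 0.0, 0.2]
[2.4, -0.27, -0.64, 0.02, 0.0, 0.0, 0.1]
[2.4, -0.3, -0.85, -0.0, 0.0, 0.0, 0.6]
[2.4, -0.3, -0.84, -0.0, 0.0, 0.0, 0.7]
[2.4, -0.32, -0.84, -0.0, 0.0, 0.0, 0.6]
[2.4, -0.33, -0.84, -0.0, 0.0, 0.0, 0.6]
[2.4, -0.33, -0.83, -0.0, 0.0, 0.0, 0.7]
[2.4, -0.35, -0.83, -0.0, 0.0, 0.0, 0.6]
[2.4, -0.35, -0.83, -0.0, 0.0, 0.0, 0.6]
[2.4, -0.36, -0.82, -0.0, 0.0, 0.0, 0.6]
```

>>> arm_command(
  steps=[
    [[2.4,-0.3,-0.7,0,0,0,0.2],[2.4,-0.3,-0.6,0,0,0,0.2],[2.4,-0.2,-0.7,0,0,0,0.2],[2.4,-0.3,-0.6,0,0,0,0.2],[2.4,-0.3,-0.6,0,0,0,0.2],[2.4,-0.3,-0.9,0,0,0,0.6],[2.4,-0.3,-0.8,0,0,0,0.7],[2.4,-0.3,-0.9,0,0,0,0.6],[2.4,-0.3,-0.8,0,0,0,0.6],[2.4,-0.3,-0.8,0,0,0,0.7],[2.4,-0.4,-0.8,0,0,0,0.6],[2.4,-0.4,-0.8,0,0,0,0.6],[2.4,-0.4,-0.8,0,0,0,0.6],[2.4,0,0,0,0,0,0]],
  ],
)

```text
time_s: 11.65
tool_pos: [520.5, -7.9, 46.3]
tcp_rot: [-0.0, 0.538, 0.843, -0.0]
force: [0.6, -0.8, -0.4]
opening: 24.1
```

```bash
python3 look.py b3w wrist
```

```text
t 11.65 tray [-18.6  14.9] z 46.3 head 25.9 F [ 0.6 -0.8 -0.4] open 24.1
```

View pics/b3w.png

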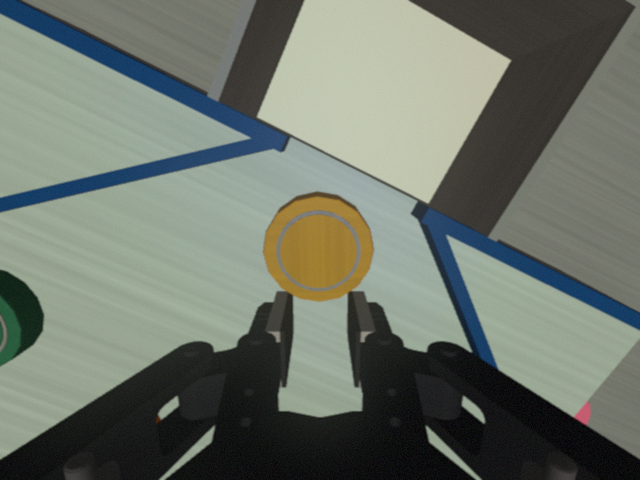

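```bash
python3 - <<'E'
from h import *
L=w2t(px2w((319,246),77,"wrist")); 
print(L,[w2t(px2w(u,81,"wrist")).round(1).tolist() for u in((287,140),(415,205))], w2t(pose()[0]))
D=30.5
W=[(-70,0,12,D,3),(-90,0,1,D,4),(-94,0,0,D,2)]
for r in rows([(*behind(x,y,h,D),46,h,n) for x,y,h,D,n in W],2.4): print([float(v) for v in r])
E
```

```text
[-45.69792146  -0.06077623] [[-76.8, -27.7], [-76.5, 24.5]] [-17.94719652  15.24467484]
[2.4, 0.06, -0.8, 0.01, 0.0, 0.0, 4.7]
[2.4, -0.01, -0.79, 0.01, 0.0, 0.0, 4.6]
[2.4, -0.07, -0.8, 0.01, 0.0, 0.0, 4.7]
[2.4, -0.04, -0.5, 0.0, 0.0, 0.0, 2.7]
[2.4, -0.07, -0.5, 0.0, 0.0, 0.0, 2.8]
[2.4, -0.09, -0.5, 0.0, 0.0, 0.0, 2.7]
[2.4, -0.11, -0.49, 0.0, 0.0, 0.0, 2.8]
[2.4, -0.03, -0.2, 0.0, 0.0, 0.0, 0.5]
[2.4, -0.02, -0.2, 0.0, 0.0, 0.0, 0.5]
```

>>> arm_command(
  steps=[
    [[2.4,0,-0.8,0,0,0,4.7],[2.4,0,-0.8,0,0,0,4.6],[2.4,-0.1,-0.8,0,0,0,4.7],[2.4,-0.1,-0.5,0,0,0,2.7],[2.4,-0.1,-0.5,0,0,0,2.8],[2.4,-0.1,-0.5,0,0,0,2.7],[2.4,-0.1,-0.5,0,0,0,2.8],[2.4,0,-0.2,0,0,0,0.5],[2.4,0,-0.2,0,0,0,0.5],[2.4,0,0,0,0,0,0],[2.4,0,0,0,0,0,0]],
  ],
)

```text
time_s: 12.8
tool_pos: [476.3, -22.7, 46.3]
tcp_rot: [0.0, 0.713, 0.701, 0.0]
force: [-0.0, 0.6, -0.4]
opening: 24.2
```

```bash
python3 look.py b4w wrist
```

```text
t 12.8 tray [-62.5  -0.7] z 46.3 head 0.0 F [-0.   0.6 -0.4] open 24.2
```

View pics/b4w.png

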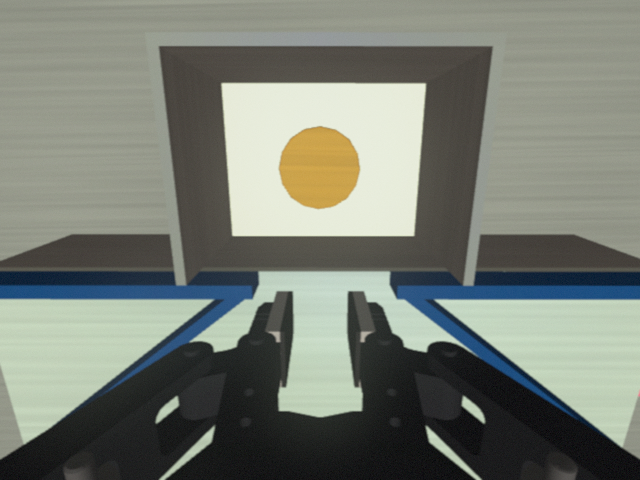

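```bash
python3 - <<'E'
from h import *
a=behind(46.6,-117.1,-35,43); print(a)
for r in rows([(-62,-0.5,116,0,3),(*a,116,-35,8)],2.4): print([float(v) for v in r])
E
```

```text
(np.float64(81.82353790442664), np.float64(-141.76378676309497))
[2.4, 0.01, 0.02, -2.32, 0.0, 0.0, 0.0]
[2.4, 0.0, 0.02, -2.32, 0.0, 0.0, 0.0]
[2.4, 0.01, 0.01, -2.33, 0.0, 0.0, 0.0]
[2.4, -1.77, 1.8, 0.0, 0.0, 0.0, 4.4]
[2.4, -1.62, 1.92, 0.0, 0.0, 0.0, 4.4]
[2.4, -1.47, 2.05, 0.0, 0.0, 0.0, 4.3]
[2.4, -1.32, 2.15, 0.0, 0.0, 0.0, 4.4]
[2.4, -1.14, 2.25, 0.0, 0.0, 0.0, 4.4]
[2.4, -0.97, 2.32, 0.0, 0.0, 0.0, 4.4]
[2.4, -0.79, 2.4, 0.0, 0.0, 0.0, 4.4]
[2.4, -0.6, 2.45, 0.0, 0.0, 0.0, 4.3]
```

>>> arm_command(
  steps=[
    [[2.4,0,0,-2.3,0,0,0],[2.4,0,0,-2.3,0,0,0],[2.4,0,0,-2.4,0,0,0],[2.4,-1.8,1.8,0,0,0,4.4],[2.4,-1.6,1.9,0,0,0,4.4],[2.4,-1.5,2.0,0,0,0,4.3],[2.4,-1.3,2.2,0,0,0,4.4],[2.4,-1.1,2.2,0,0,0,4.4],[2.4,-1.0,2.3,0,0,0,4.4],[2.4,-0.8,2.4,0,0,0,4.4],[2.4,-0.6,2.5,0,0,0,4.3],[2.4,0,0,0,0,0,0],[2.4,0,0,0,0,0,0]],
  ],
)

```text
time_s: 14.15
tool_pos: [616.5, -166.9, 115.6]
tcp_rot: [-0.001, 0.891, 0.454, -0.0]
force: [-0.1, -0.3, -0.6]
opening: 23.8
```

```bash
python3 look.py c1w wrist; python3 wl.py; python3 - <<'E'
from h import *
print([w2px([*t2w(x,y),z],"wrist").round().tolist() for x,y,z in((46.6,-117.1,79),(155,-155,65),(20,-153,81))])
E
```

```text
t 14.15 tray [  80.3 -142.4] z 115.6 head -35.0 F [-0.1 -0.3 -0.6] open 23.8
lid_orange 0.86 [524. 287.] 2255 [169.5 -45.3]
lid_orange 0.77 [466. 184.] 5081 [ 90.3 -44.9]
lid_green 0.59 [321. 195.] 4488 [  47.6 -118.1]
jar 0.95 [608. 102.] 5597 [88.8 27. ]
[[322.0, 194.0], [366.0, 350.0], [243.0, 193.0]]
```

View pics/c1w.png

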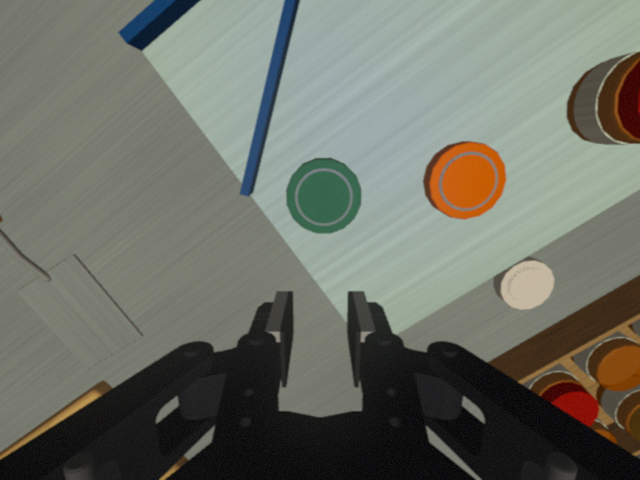

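```bash
python3 - <<'E'
from h import *
a=behind(47,-117.5,-35,43); D=30.5
print(w2t(pose()[0]))
W=[(*a,45.8,-35,5)]+[(*behind(x,y,h,d),45.8,h,n) for x,y,h,d,n in [(47,-117.5,-35,D,3),(0,-60,-32,D,8),(-47,-3,-26,D,8)]]
for r in rows(W,2.4): print([float(v) for v in r])
E
```

```text
[  80.06676011 -141.67143214]
[2.4, 0.02, 0.04, 1.41, 0.0, 0.0, 0.0]
[2.4, 0.01, 0.04, 1.42, 0.0, 0.0, 0.0]
[2.4, 0.02, 0.04, 1.41, 0.0, 0.0, 0.0]
[2.4, 0.02, 0.04, 1.42, 0.0, 0.0, 0.0]
[2.4, 0.01, 0.05, 1.41, 0.0, 0.0, 0.1]
[2.4, 0.0, -0.42, 0.0, 0.0, 0.0, -0.0]
[2.4, 0.0, -0.42, 0.0, 0.0, 0.0, -0.0]
[2.4, 0.0, -0.42, 0.0, 0.0, 0.0, -0.0]
[2.4, 0.27, -0.89, 0.0, 0.0, 0.0, -0.4]
[2.4, 0.28, -0.9, 0.0, 0.0, 0.0, -0.4]
[2.4, 0.28, -0.88, 0.0, 0.0, 0.0, -0.3]
[2.4, 0.29, -0.89, 0.0, 0.0, 0.0, -0.4]
[2.4, 0.3, -0.89, 0.0, 0.0, 0.0, -0.4]
[2.4, 0.3, -0.88, 0.0, 0.0, 0.0, -0.4]
[2.4, 0.3, -0.89, 0.0, 0.0, 0.0, -0.4]
[2.4, 0.32, -0.88, 0.0, 0.0, 0.0, -0.3]
[2.4, 0.33, -0.88, 0.0, 0.0, 0.0, -0.8]
[2.4, 0.35, -0.87, 0.0, 0.0, 0.0, -0.7]
[2.4, 0.35, -0.87, 0.0, 0.0, 0.0, -0.8]
[2.4, 0.37, -0.86, 0.0, 0.0, 0.0, -0.7]
[2.4, 0.37, -0.86, 0.0, 0.0, 0.0, -0.8]
[2.4, 0.39, -0.85, 0.0, 0.0, 0.0, -0.7]
[2.4, 0.4, -0.85, 0.0, 0.0, 0.0, -0.8]
[2.4, 0.42, -0.85, 0.0, 0.0, 0.0, -0.7]
```

>>> arm_command(
  steps=[
    [[2.4,0,0,1.4,0,0,0],[2.4,0,0,1.4,0,0,0],[2.4,0,0,1.4,0,0,0],[2.4,0,0,1.4,0,0,0],[2.4,0.1,0,1.4,0,0,0],[2.4,0,0,0,0,0,0],[2.4,0,-0.4,0,0,0,0],[2.4,0,-0.4,0,0,0,0],[2.4,0,-0.3,0,0,0,0],[2.4,0.3,-0.9,0,0,0,-0.4],[2.4,0.3,-0.9,0,0,0,-0.4],[2.4,0.3,-0.9,0,0,0,-0.3],[2.4,0.3,-0.9,0,0,0,-0.4],[2.4,0.3,-0.9,0,0,0,-0.4],[2.4,0.3,-0.9,0,0,0,-0.4],[2.4,0.3,-0.9,0,0,0,-0.4],[2.4,0.3,-0.8,0,0,0,-0.3],[2.4,0,0,0,0,0,0]],
  ],
)

```text
time_s: 16.25
tool_pos: [562.6, -98.3, 46.2]
tcp_rot: [-0.001, 0.879, 0.477, -0.0]
force: [-0.2, 0.0, -0.6]
opening: 24.0
```

```bash
python3 look.py c2w wrist; python3 wl.py | grep green;python3 - <<'E'
from h import *
W=[(*behind(x,y,h,30.5),45.8,h,n) for x,y,h,n in [(-47,-3,-26,8),(-70,-1,-12,3),(-90,-1,-1,4),(-94,-1,0,2)]]
for r in rows(W,2.4): print([float(v) for v in r])
E
```

```text
t 16.25 tray [ 25.1 -74.7] z 46.2 head -31.9 F [-0.2  0.  -0.6] open 24.0
lid_green 0.77 [322. 243.] 9499 [  1.1 -59.2]
[2.4, 0.33, -0.89, 0.01, 0.0, 0.0, -0.8]
[2.4, 0.34, -0.88, 0.0, 0.0, 0.0, -0.7]
[2.4, 0.35, -0.88, 0.01, 0.0, 0.0, -0.8]
[2.4, 0.36, -0.87, 0.0, 0.0, 0.0, -0.7]
[2.4, 0.38, -0.87, 0.01, 0.0, 0.0, -0.8]
[2.4, 0.38, -0.86, 0.0, 0.0, 0.0, -0.7]
[2.4, 0.4, -0.86, 0.01, 0.0, 0.0, -0.8]
[2.4, 0.41, -0.85, 0.0, 0.0, 0.0, -0.7]
[2.4, -0.03, -0.75, 0.0, 0.0, 0.0, -4.7]
[2.4, 0.03, -0.75, 0.0, 0.0, 0.0, -4.6]
[2.4, 0.09, -0.74, 0.0, 0.0, 0.0, -4.7]
[2.4, 0.04, -0.5, 0.0, 0.0, 0.0, -2.8]
[2.4, 0.07, -0.5, 0.0, 0.0, 0.0, -2.7]
[2.4, 0.09, -0.5, 0.0, 0.0, 0.0, -2.8]
[2.4, 0.11, -0.49, 0.0, 0.0, 0.0, -2.7]
[2.4, 0.02, -0.2, 0.0, 0.0, 0.0, -0.5]
[2.4, 0.03, -0.2, 0.0, 0.0, 0.0, -0.5]
```

View pics/c2w.png

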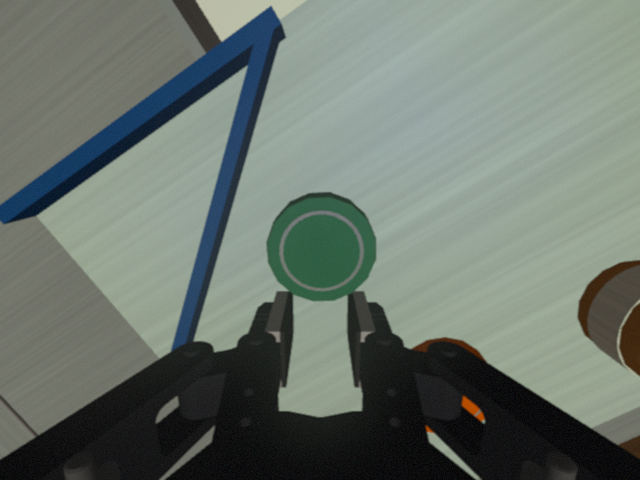

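Green sits in the cradle at (321,247). I'll push it to before the gate and then through.

>>> arm_command(
  steps=[
    [[2.4,0.3,-0.9,0,0,0,-0.8],[2.4,0.3,-0.9,0,0,0,-0.7],[2.4,0.4,-0.9,0,0,0,-0.8],[2.4,0.4,-0.9,0,0,0,-0.7],[2.4,0.4,-0.8,0,0,0,-0.8],[2.4,0.4,-0.9,0,0,0,-0.7],[2.4,0.4,-0.8,0,0,0,-0.8],[2.4,0.4,-0.9,0,0,0,-0.7],[2.4,0,0,0,0,0,0]],
  ],
)

```text
time_s: 17.45
tool_pos: [517.1, -36.9, 46.2]
tcp_rot: [-0.001, 0.852, 0.523, -0.0]
force: [-1.1, -0.2, -0.3]
opening: 24.0
```

```bash
python3 look.py c3w wrist; python3 - <<'E'
from h import *
W=[(*behind(x,y,h,30.5),45.8,h,n) for x,y,h,n in [(-70,-1,-12,3),(-90,-1,-1,4),(-94,-1,0,2)]]
for r in rows(W,2.4): print([float(v) for v in r])
E
```

```text
t 17.45 tray [-21.5 -14.2] z 46.2 head -25.9 F [-1.1 -0.2 -0.3] open 24.0
[2.4, -0.06, -0.7, 0.02, 0.0, 0.0, -4.6]
[2.4, -0.01, -0.7, 0.02, 0.0, 0.0, -4.7]
[2.4, 0.06, -0.7, 0.01, 0.0, 0.0, -4.6]
[2.4, 0.04, -0.5, 0.0, 0.0, 0.0, -2.8]
[2.4, 0.07, -0.5, 0.0, 0.0, 0.0, -2.7]
[2.4, 0.08, -0.5, 0.0, 0.0, 0.0, -2.8]
[2.4, 0.12, -0.49, 0.0, 0.0, 0.0, -2.7]
[2.4, 0.02, -0.2, 0.0, 0.0, 0.0, -0.5]
[2.4, 0.02, -0.2, 0.0, 0.0, 0.0, -0.5]
```

View pics/c3w.png

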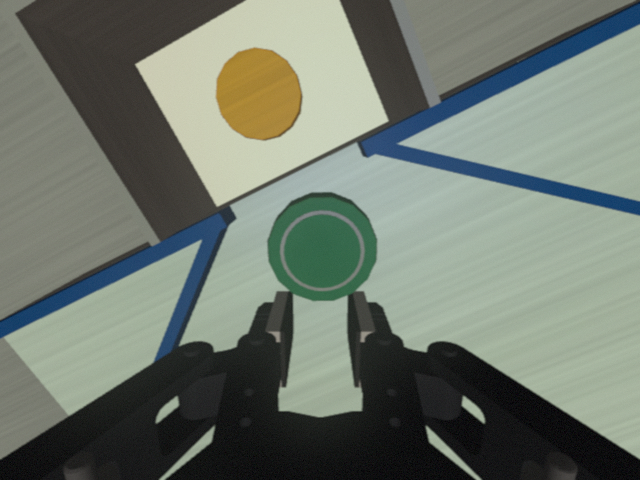

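>>> arm_command(
  steps=[
    [[2.4,0,-0.7,0,0,0,-4.6],[2.4,0,-0.7,0,0,0,-4.7],[2.4,0.1,-0.7,0,0,0,-4.6],[2.4,0,-0.5,0,0,0,-2.8],[2.4,0.1,-0.5,0,0,0,-2.7],[2.4,0.1,-0.5,0,0,0,-2.8],[2.4,0.1,-0.5,0,0,0,-2.7],[2.4,0,-0.2,0,0,0,-0.5],[2.4,0,-0.2,0,0,0,-0.5],[2.4,0,0,0,0,0,0],[2.4,0,0,0,0,0,0]],
  ],
)

```text
time_s: 18.6
tool_pos: [476.4, -23.1, 46.3]
tcp_rot: [0.0, 0.714, 0.7, 0.0]
force: [-0.2, 0.2, -0.1]
opening: 23.4
```

```bash
python3 look.py c4w wrist; python3 - <<'E'
from h import *
h=-12;a=behind(86.6,-45.7,h,44); print(a)
for r in rows([(-62,-0.5,116,0,3),(55,-95,116,-6,7),(*a,116,h,4)],2.4): print([float(v) for v in r])
E
```

```text
t 18.6 tray [-62.4  -1.2] z 46.3 head -0.1 F [-0.2  0.2 -0.1] open 23.4
(np.float64(129.63849443228744), np.float64(-54.84811439598141))
[2.4, 0.02, 0.01, -2.32, 0.0, 0.0, -0.0]
[2.4, 0.02, 0.01, -2.33, 0.0, 0.0, -0.1]
[2.4, 0.02, 0.02, -2.32, 0.0, 0.0, -0.0]
[2.4, -1.35, 1.67, 0.0, 0.0, 0.0, 0.9]
[2.4, -1.32, 1.69, 0.0, 0.0, 0.0, 0.8]
[2.4, -1.3, 1.71, 0.0, 0.0, 0.0, 0.9]
[2.4, -1.27, 1.73, 0.0, 0.0, 0.0, 0.8]
[2.4, -1.25, 1.75, 0.0, 0.0, 0.0, 0.9]
[2.4, -1.22, 1.77, 0.0, 0.0, 0.0, 0.8]
[2.4, -1.2, 1.78, 0.0, 0.0, 0.0, 0.9]
[2.4, 1.19, 1.75, 0.0, 0.0, 0.0, 1.5]
[2.4, 1.25, 1.72, 0.0, 0.0, 0.0, 1.5]
[2.4, 1.28, 1.69, 0.0, 0.0, 0.0, 1.5]
[2.4, 1.33, 1.65, 0.0, 0.0, 0.0, 1.5]
```

View pics/c4w.png

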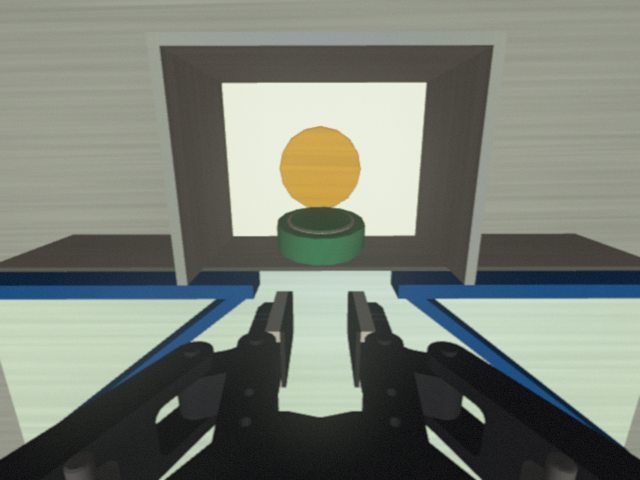

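>>> arm_command(
  steps=[
    [[2.4,0,0,-2.3,0,0,0],[2.4,0,0,-2.3,0,0,0],[2.4,0,0,-2.4,0,0,0],[2.4,0,0,0,0,0,0]],
  ],
)

```text
time_s: 19.05
tool_pos: [478.9, -23.5, 119.2]
tcp_rot: [0.003, 0.714, 0.7, 0.002]
force: [0.7, 0.2, 0.4]
opening: 23.9
```

```bash
python3 look.py c5w wrist
```

```text
t 19.05 tray [-59.9  -1.5] z 119.2 head -0.1 F [0.7 0.2 0.4] open 23.9
```

View pics/c5w.png

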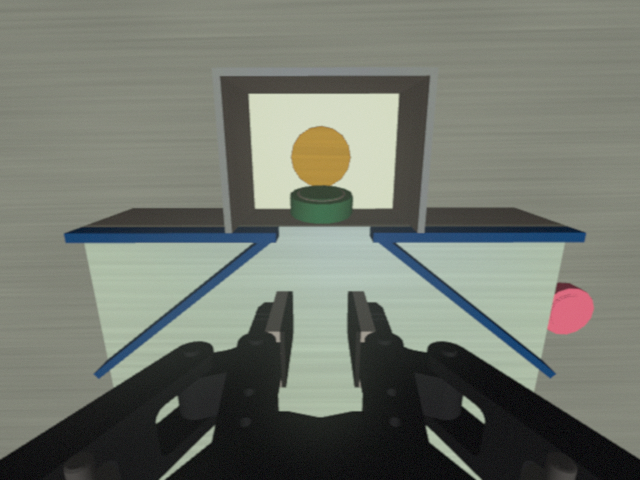

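```bash
python3 - <<'E'
from h import *
im=capture("wrist"); cv2.imwrite("pics/d1.png",cv2.resize(im[60:250,200:450],None,fx=3,fy=3,interpolation=cv2.INTER_CUBIC)[:,:,::-1])
for x,y,z in((-80,0,65),(-80,0,45),(-80,0,4),(-165,0,4)): print((x,z),(w2px([*t2w(x,y),z],"wrist")-[200,60])*3)
m=np.abs
g=[]
for th in (10,20,30,40):
  for x0 in (-81,):
    a=np.radians(th); # top edge of underside at wall x0, bottom edge on floor
    n=np.array([-np.cos(a),np.sin(a)]); u=np.array([np.sin(a),np.cos(a)])  # disc up dir
    top=np.array([x0,4+44*np.cos(a)]); bot=top-44*u
    P=dict(Utop=top,Ttop=top+14*n,Tbot=bot+14*n)
    print(th,{k:((w2px([*t2w(v[0],0),v[1]],"wrist")-[200,60])*3)[1].round() for k,v in P.items()},"ctr",(top+bot)/2)
E
```

```text
(-80, 65) [368.59479941 509.35915807]
(-80, 45) [367.89424401 488.24252936]
(-80, 4) [366.75792607 453.99084264]
(-165, 4) [366.91992525 107.62649699]
10 {'Utop': np.float64(486.0), 'Ttop': np.float64(427.0), 'Tbot': np.float64(370.0)} ctr [-84.82025991  25.66577057]
20 {'Utop': np.float64(484.0), 'Ttop': np.float64(430.0), 'Tbot': np.float64(344.0)} ctr [-88.52444315  24.67323766]
30 {'Utop': np.float64(481.0), 'Ttop': np.float64(434.0), 'Tbot': np.float64(320.0)} ctr [-92.          23.05255888]
40 {'Utop': np.float64(477.0), 'Ttop': np.float64(439.0), 'Tbot': np.float64(300.0)} ctr [-95.14132741  20.85297775]
```

View pics/d1.png

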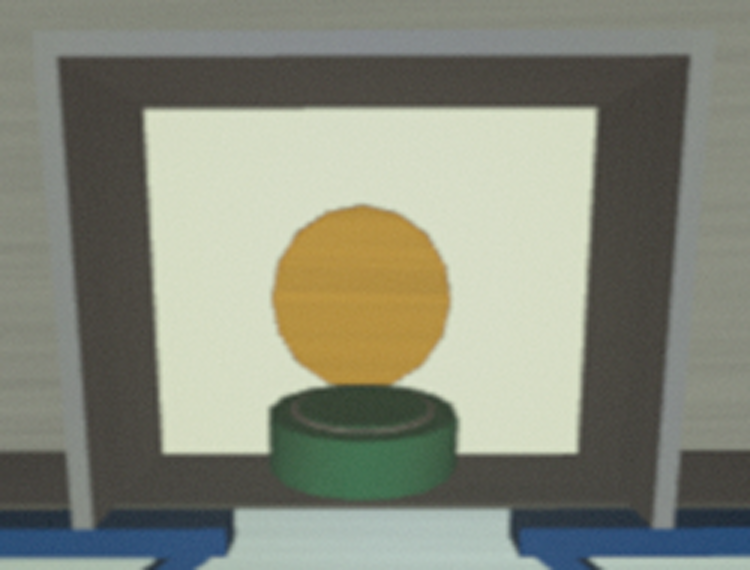

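```bash
python3 - <<'E'
from h import *
im=capture("side"); cv2.imwrite("pics/d2.png",cv2.resize(im[205:285,340:420],None,fx=7,fy=7,interpolation=cv2.INTER_CUBIC)[:,:,::-1])
for x,y,z in((-80,0,65),(-88,0,62),(-88,0,48)): print((x,z),(w2px([*t2w(x,y),z],"side")-[340,205])*7)
E
```

```text
(-80, 65) [169.88179438 236.3872203 ]
(-88, 62) [191.590804   246.52233714]
(-88, 48) [190.03469901 278.49140544]
```

View pics/d2.png

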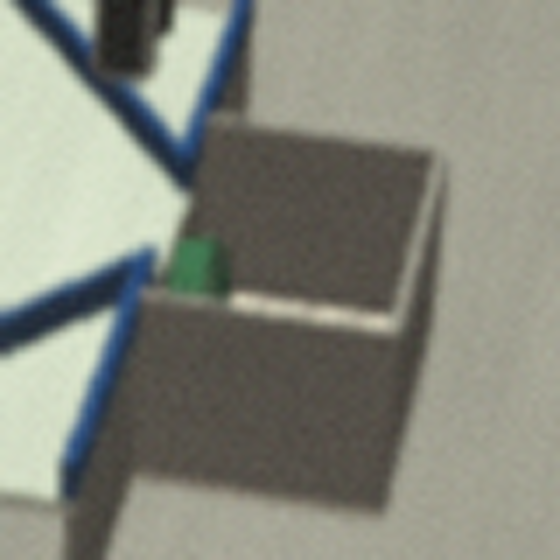

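>>> arm_command(
  steps=[
    [[0.6,0,-1.2,0,0,0,0],[0.6,0,-1.2,0,0,0,0],[0.6,0,-1.1,0,0,0,0],[0.6,0,0,1,0,0,0],[0.6,0,0,1.5,0,0,0],[0.6,0,0,1,0,0,0],[0.6,0,0,1,0,0,0],[0.6,0,0,0,0,0,0]],
  ],
)

```text
time_s: 20.0
tool_pos: [439.9, -22.1, 69.8]
tcp_rot: [-0.001, 0.714, 0.7, -0.001]
force: [-0.2, -0.5, -1.0]
opening: 6.1
```

```bash
python3 look.py d3w wrist;python3 - <<'E'
from h import *
im=capture("side"); cv2.imwrite("pics/d3.png",cv2.resize(im[185:285,330:430],None,fx=6,fy=6,interpolation=cv2.INTER_CUBIC)[:,:,::-1])
p,R,s=pose();print(p,w2t(p))
for z in(0,-10,-20,-30): print(z,(w2px(p+R@[3,0,z],"side")-[330,185])*6)
E
```

```text
t 20.0 tray [-98.9  -0.8] z 69.8 head -0.1 F [-0.2 -0.5 -1. ] open 6.1
[441.17222767 -22.29352439  71.0335559 ] [-97.62637727  -0.96062268]
0 [247.00308741 319.48671996]
-10 [248.0641988  299.51186358]
-20 [249.13478811 279.35859015]
-30 [250.21498292 259.02449849]
```

View pics/d3.png

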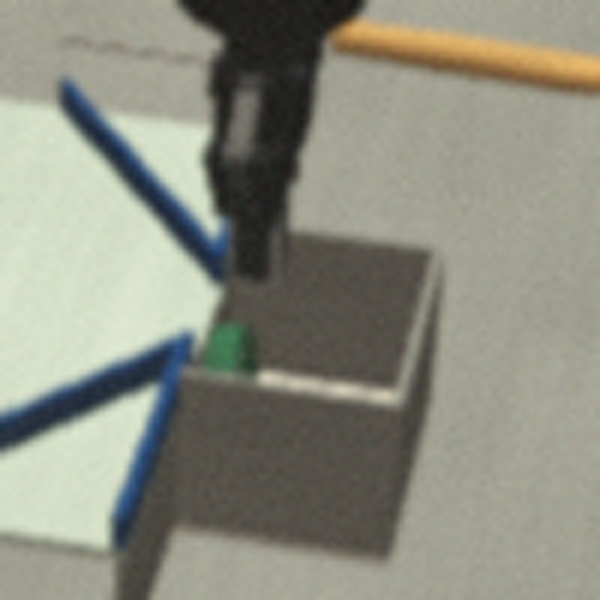

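View pics/d3w.png

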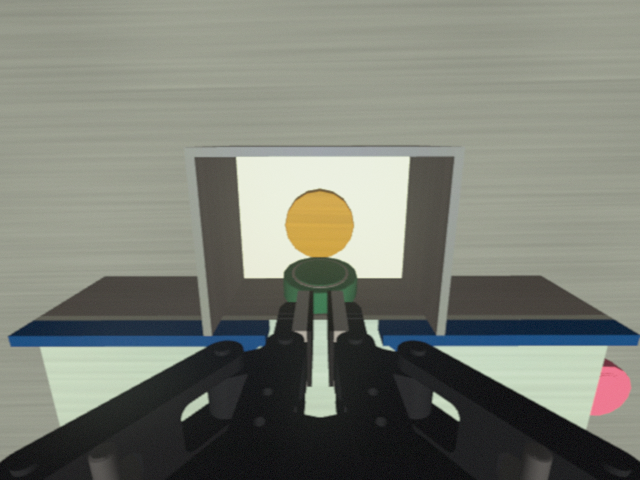

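>>> arm_command(
  steps=[
    [[0.6,0,0.4,0.6,0,0,0],[0.6,0,0,0.6,0,0,0],[0.6,0,0,0.6,0,0,0],[0.6,0,0,0.3,0,0,0],[0.6,0,0,0,0,0,0]],
  ],
)

```text
time_s: 20.6
tool_pos: [444.5, -22.3, 49.7]
tcp_rot: [-0.001, 0.714, 0.7, -0.0]
force: [-0.2, 0.3, 0.3]
opening: 5.9
```

>>> arm_command(
  steps=[
    [[0.6,0,0,0.2,0,0,0],[0.6,0,0,0,0,0,0]],
  ],
)

```text
time_s: 20.8
tool_pos: [445.0, -22.4, 48.2]
tcp_rot: [-0.0, 0.714, 0.7, 0.0]
force: [-0.5, 0.3, -0.5]
opening: 5.6
```

>>> arm_command(
  steps=[
    [[0.6,0,0,0.2,0,0,0],[0.6,0,0,0,0,0,0]],
  ],
)

```text
time_s: 21.0
tool_pos: [445.0, -22.4, 46.2]
tcp_rot: [-0.0, 0.714, 0.7, -0.0]
force: [-0.8, 0.7, 0.5]
opening: 6.3
```

>>> arm_command(
  steps=[
    [[0.6,0,0,0.2,0,0,0],[0.6,0,0,0,0,0,0]],
  ],
)

```text
time_s: 21.2
tool_pos: [444.9, -22.3, 44.1]
tcp_rot: [-0.0, 0.714, 0.7, -0.0]
force: [-0.4, -0.2, 0.1]
opening: 5.6
```

>>> arm_command(
  steps=[
    [[0.6,0,0,0.2,0,0,0],[0.6,0,0,0,0,0,0]],
  ],
)

```text
time_s: 21.4
tool_pos: [444.9, -22.3, 42.1]
tcp_rot: [-0.0, 0.714, 0.7, -0.0]
force: [0.9, 0.4, -1.1]
opening: 6.1
```

```bash
python3 - <<'E'
from h import *
im=capture("side"); cv2.imwrite("pics/d4.png",cv2.resize(im[185:285,330:430],None,fx=6,fy=6,interpolation=cv2.INTER_CUBIC)[:,:,::-1])
E
```

```text
(no output)
```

View pics/d4.png

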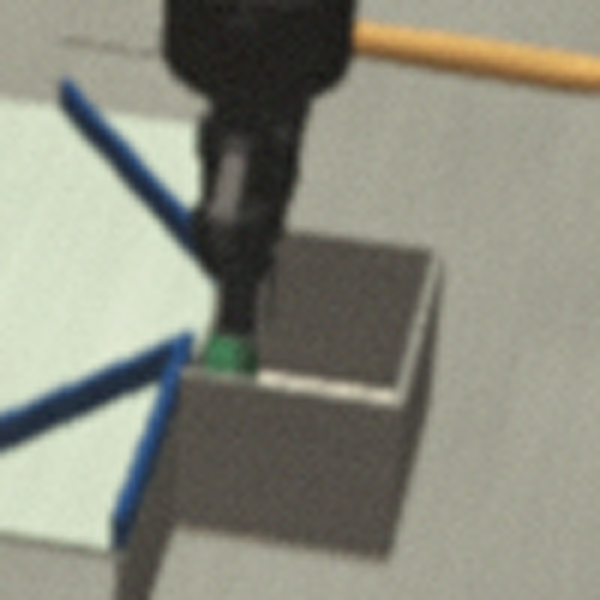

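>>> arm_command(
  steps=[
    [[0.6,0,0,0.2,0,0,0],[0.6,0,0,0,0,0,0]],
  ],
)

```text
time_s: 21.65
tool_pos: [444.9, -22.3, 40.1]
tcp_rot: [-0.0, 0.714, 0.7, -0.0]
force: [-0.0, -0.5, -0.8]
opening: 5.9
```

>>> arm_command(
  steps=[
    [[0.6,0,0,0.2,0,0,0],[0.6,0,0,0,0,0,0]],
  ],
)

```text
time_s: 21.85
tool_pos: [445.3, -22.4, 38.6]
tcp_rot: [0.0, 0.714, 0.7, 0.0]
force: [-1.4, 0.5, 5.0]
opening: 5.8
```

>>> arm_command(
  steps=[
    [[0.6,0,-0.3,0.1,0,0,0],[0.6,0,-0.4,0,0,0,0],[0.6,0,-0.5,0,0,0,0]],
  ],
)

```text
time_s: 22.15
tool_pos: [436.6, -22.8, 39.0]
tcp_rot: [0.003, 0.714, 0.7, 0.002]
force: [0.8, 0.2, 12.1]
opening: 6.0
```

```bash
python3 look.py d5w wrist; python3 - <<'E'
from h import *
im=capture("side"); cv2.imwrite("pics/d5.png",cv2.resize(im[185:285,330:430],None,fx=6,fy=6,interpolation=cv2.INTER_CUBIC)[:,:,::-1])
E
```

```text
t 22.15 tray [-102.2   -1.5] z 39.0 head -0.1 F [ 0.8  0.2 12.1] open 6.0
```

View pics/d5.png

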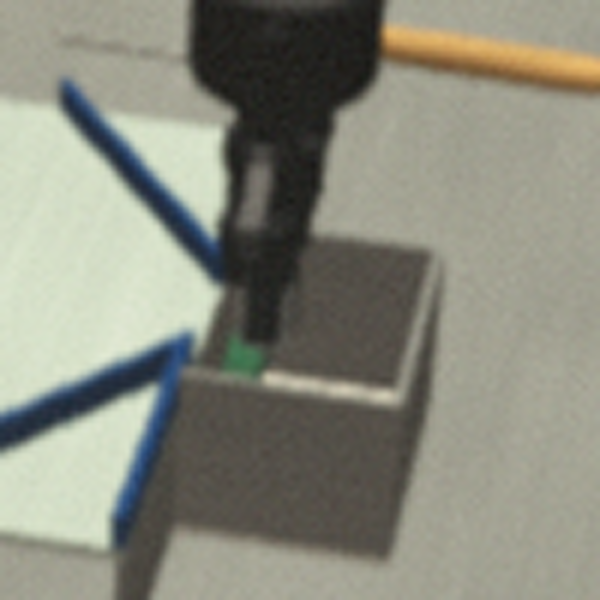

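View pics/d5w.png

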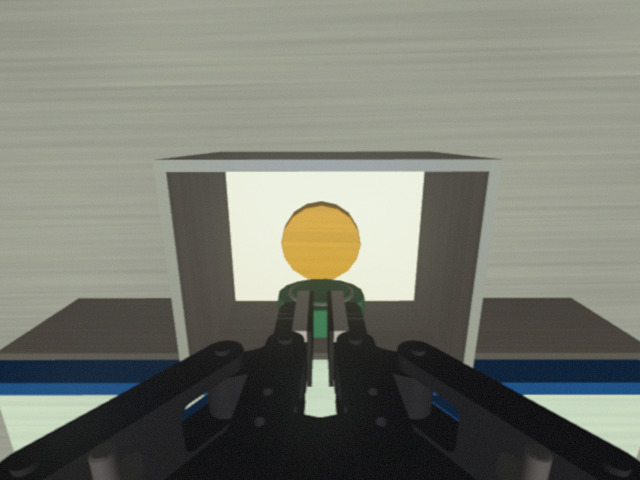

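>>> arm_command(
  steps=[
    [[0.6,0,-0.5,0,0,0,0],[0.6,0,-0.7,0,0,0,0],[0.6,0,-0.8,0,0,0,0],[0.6,0,0,0,0,0,0]],
  ],
)

```text
time_s: 22.65
tool_pos: [410.8, -21.3, 36.8]
tcp_rot: [-0.001, 0.714, 0.7, -0.001]
force: [-0.4, -0.2, -0.3]
opening: 5.7
```

```bash
python3 look.py d6w wrist; python3 - <<'E'
from h import *
im=capture("side"); cv2.imwrite("pics/d6.png",cv2.resize(im[185:285,330:430],None,fx=6,fy=6,interpolation=cv2.INTER_CUBIC)[:,:,::-1])
E
```

```text
t 22.65 tray [-128.    -0.5] z 36.8 head -0.1 F [-0.4 -0.2 -0.3] open 5.7
```

View pics/d6.png

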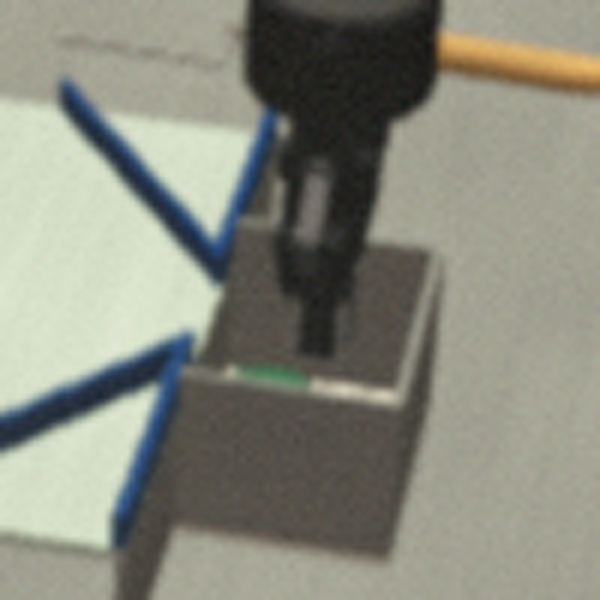

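View pics/d6w.png

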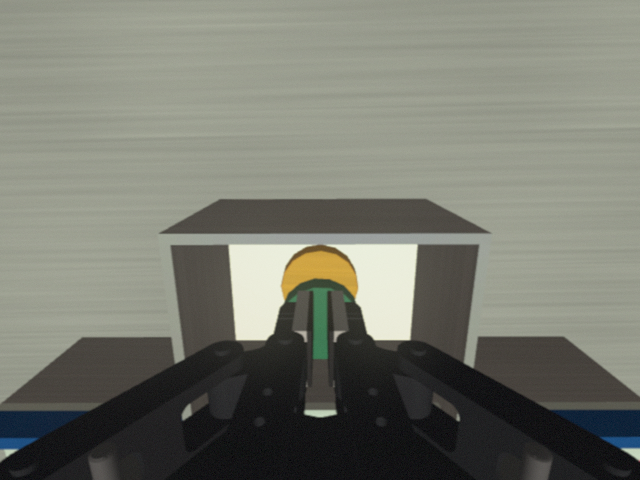

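```bash
python3 - <<'E'
from h import *
h=-12;a=behind(86.6,-45.7,h,44)
for r in rows([(-128,-0.5,118,0,3),(-40,-45,118,-4,4),(62,-95,118,-6,5),(*a,118,h,4)],2.4): print([float(v) for v in r])
E
```

```text
[2.4, 0.01, -0.06, -2.7, 0.0, 0.0, -0.0]
[2.4, 0.01, -0.07, -2.69, 0.0, 0.0, -0.1]
[2.4, 0.02, -0.06, -2.7, 0.0, 0.0, 0.0]
[2.4, -1.11, 2.2, -0.0, 0.0, 0.0, 1.0]
[2.4, -1.08, 2.22, -0.0, 0.0, 0.0, 1.0]
[2.4, -1.04, 2.24, -0.0, 0.0, 0.0, 1.0]
[2.4, -0.99, 2.25, -0.0, 0.0, 0.0, 1.0]
[2.4, -0.86, 2.11, -0.0, 0.0, 0.0, 0.4]
[2.4, -0.84, 2.11, -0.0, 0.0, 0.0, 0.4]
[2.4, -0.82, 2.11, -0.0, 0.0, 0.0, 0.4]
[2.4, -0.82, 2.13, -0.0, 0.0, 0.0, 0.4]
[2.4, -0.79, 2.12, -0.0, 0.0, 0.0, 0.4]
[2.4, 1.17, 1.58, -0.0, 0.0, 0.0, 1.5]
[2.4, 1.22, 1.54, -0.0, 0.0, 0.0, 1.5]
[2.4, 1.25, 1.52, -0.0, 0.0, 0.0, 1.5]
[2.4, 1.3, 1.48, -0.0, 0.0, 0.0, 1.5]
```

>>> arm_command(
  steps=[
    [[0.6,0,0,-2.7,0,0,0],[0.6,0,0,-2.7,0,0,0],[0.6,0,0,-2.7,0,0,0],[2.4,-1.1,2.2,0,0,0,1],[2.4,-1.1,2.2,0,0,0,1],[2.4,-1,2.2,0,0,0,1],[2.4,-1,2.2,0,0,0,1],[2.4,-0.8,2.1,0,0,0,0.4],[2.4,-0.8,2.1,0,0,0,0.4],[2.4,-0.8,2.1,0,0,0,0.4],[2.4,-0.8,2.1,0,0,0,0.4],[2.4,-0.8,2.1,0,0,0,0.4],[2.4,1.2,1.6,0,0,0,1.5],[2.4,1.2,1.5,0,0,0,1.5],[2.4,1.2,1.5,0,0,0,1.5],[2.4,1.3,1.5,0,0,0,1.5],[2.4,0,0,0,0,0,0],[2.4,0,0,0,0,0,0]],
  ],
)

```text
time_s: 24.55
tool_pos: [667.2, -79.9, 117.5]
tcp_rot: [-0.0, 0.783, 0.622, -0.001]
force: [-0.2, -0.1, -0.1]
opening: 23.8
```

```bash
python3 look.py e1w wrist; python3 look.py e1s side; python3 wl.py; python3 - <<'E'
from h import *
print([w2px([*t2w(x,y),z],"wrist").round().tolist() for x,y,z in((86.6,-45.7,79),)])
im=capture("side"); cv2.imwrite("pics/e1z.png",cv2.resize(im[185:285,330:430],None,fx=6,fy=6,interpolation=cv2.INTER_CUBIC)[:,:,::-1])
E
```

```text
t 24.55 tray [129.5 -54.4] z 117.5 head -12.0 F [-0.2 -0.1 -0.1] open 23.8
t 24.6 tray [129.  -54.7] z 117.7 head -12.1 F [0.6 0.3 0.1] open 23.8
lid_orange 0.73 [323. 194.] 4427 [ 89.9 -45. ]
lid_orange 0.66 [355. 118.] 131868 [ 51.4 -18.9]
lid_orange 0.58 [381. 304.] 454 [168.3 -22.9]
lid_green 0.64 [356. 119.] 131901 [ 52.4 -18.4]
jar 0.77 [492. 176.] 8330 [96.9 45.3]
[[321.0, 190.0]]
```

View pics/e1w.png

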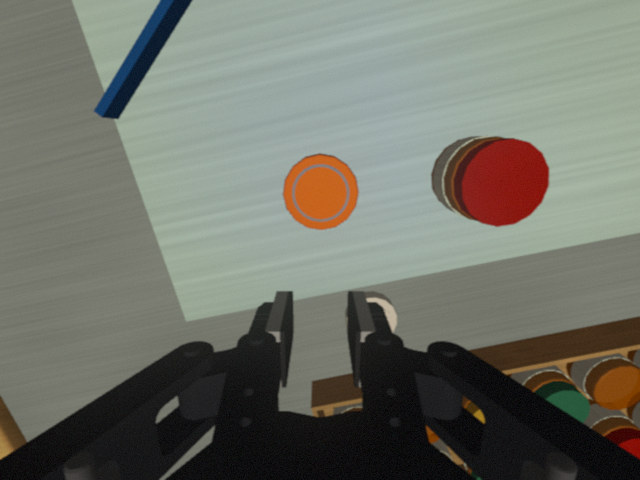

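View pics/e1s.png

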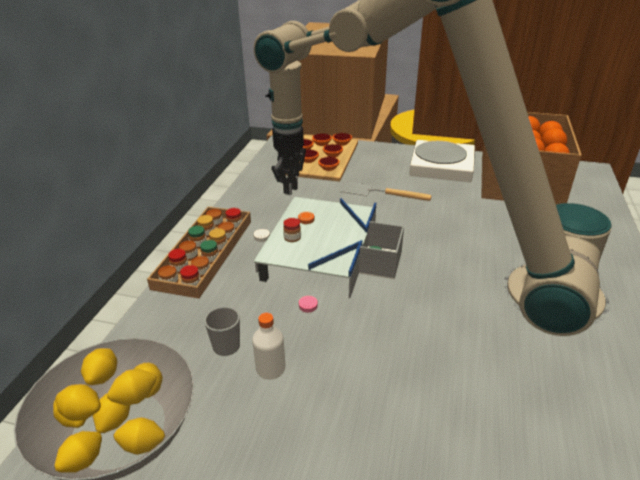

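```bash
python3 - <<'E'
from h import *
a=behind(86.6,-45.7,-12,44)
W=[(*a,45.8,-12,5)]+[(*behind(x,y,h,30.5),45.8,h,n) for x,y,h,n in [(86.6,-45.7,-12,3),(-45,-1,-8,13)]]
for r in rows(W,2.4): print([float(v) for v in r])
E
```

```text
[2.4, -0.0, 0.0, 1.45, 0.0, 0.0, -0.0]
[2.4, -0.0, 0.01, 1.46, 0.0, 0.0, -0.0]
[2.4, -0.0, -0.0, 1.45, 0.0, 0.0, -0.1]
[2.4, -0.0, 0.0, 1.46, 0.0, 0.0, 0.0]
[2.4, -0.0, 0.01, 1.45, 0.0, 0.0, -0.0]
[2.4, -0.0, -0.45, 0.0, 0.0, 0.0, -0.0]
[2.4, -0.0, -0.45, 0.0, 0.0, 0.0, -0.0]
[2.4, -0.0, -0.45, 0.0, 0.0, 0.0, -0.0]
[2.4, 0.14, -1.06, 0.0, 0.0, 0.0, -0.3]
[2.4, 0.15, -1.06, 0.0, 0.0, 0.0, -0.3]
[2.4, 0.15, -1.07, 0.0, 0.0, 0.0, -0.3]
[2.4, 0.16, -1.06, 0.0, 0.0, 0.0, -0.3]
[2.4, 0.16, -1.06, 0.0, 0.0, 0.0, -0.3]
[2.4, 0.17, -1.05, 0.0, 0.0, 0.0, -0.3]
[2.4, 0.18, -1.06, 0.0, 0.0, 0.0, -0.4]
[2.4, 0.18, -1.06, 0.0, 0.0, 0.0, -0.3]
[2.4, 0.19, -1.05, 0.0, 0.0, 0.0, -0.3]
[2.4, 0.19, -1.06, 0.0, 0.0, 0.0, -0.3]
[2.4, 0.2, -1.05, 0.0, 0.0, 0.0, -0.3]
[2.4, 0.21, -1.05, 0.0, 0.0, 0.0, -0.3]
[2.4, 0.21, -1.05, 0.0, 0.0, 0.0, -0.3]
```

>>> arm_command(
  steps=[
    [[2.4,0,0,1.5,0,0,0],[2.4,0,0,1.5,0,0,0],[2.4,0,0,1.5,0,0,0],[2.4,0,0,1.5,0,0,0],[2.4,0,0,1.2,0,0,0],[2.4,0,0,0,0,0,0],[2.4,0,-0.5,0,0,0,0],[2.4,0,-0.4,0,0,0,0],[2.4,0,-0.4,0,0,0,0],[2.4,0.1,-1.0,0,0,0,-0.3],[2.4,0.2,-1.1,0,0,0,-0.3],[2.4,0.1,-1.1,0,0,0,-0.3],[2.4,0.2,-1.1,0,0,0,-0.3],[2.4,0.1,-1.0,0,0,0,-0.3],[2.4,0.2,-1.1,0,0,0,-0.3],[2.4,0.2,-1.0,0,0,0,-0.3],[2.4,0.2,-1.1,0,0,0,-0.3],[2.4,0.2,-1.0,0,0,0,-0.3],[2.4,0,0,0,0,0,0]],
  ],
)

```text
time_s: 26.85
tool_pos: [563.1, -41.9, 46.2]
tcp_rot: [-0.001, 0.768, 0.64, -0.001]
force: [0.5, 0.5, -0.6]
opening: 24.1
```

```bash
python3 look.py e2w wrist;  python3 - <<'E'
from h import *
W=[(*behind(x,y,h,30.5),46,h,n) for x,y,h,n in [(-47,-1,-6,5),(-65,-1,-2,2),(-95,-1,0,2)]]
for r in rows(W,2.4): print([float(v) for v in r])
E
```

```text
t 26.85 tray [ 24.6 -18.3] z 46.2 head -9.4 F [ 0.5  0.5 -0.6] open 24.1
[2.4, 0.15, -0.89, 0.01, 0.0, 0.0, -0.7]
[2.4, 0.16, -0.88, 0.0, 0.0, 0.0, -0.6]
[2.4, 0.17, -0.89, 0.01, 0.0, 0.0, -0.7]
[2.4, 0.18, -0.88, 0.01, 0.0, 0.0, -0.7]
[2.4, 0.19, -0.88, 0.01, 0.0, 0.0, -0.7]
[2.4, 0.01, -0.9, -0.0, 0.0, 0.0, -2.0]
[2.4, 0.04, -0.9, -0.0, 0.0, 0.0, -2.0]
[2.4, 0.0, -1.5, -0.0, 0.0, 0.0, -1.0]
[2.4, 0.03, -1.5, -0.0, 0.0, 0.0, -1.0]
```

View pics/e2w.png

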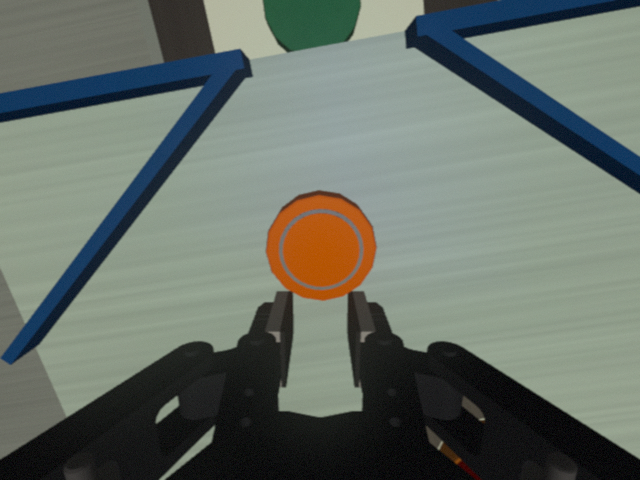

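>>> arm_command(
  steps=[
    [[2.4,0.1,-0.9,0,0,0,-0.7],[2.4,0.2,-0.9,0,0,0,-0.6],[2.4,0.2,-0.9,0,0,0,-0.7],[2.4,0.2,-0.9,0,0,0,-0.7],[2.4,0.2,-0.9,0,0,0,-0.7],[2.4,0,0,0,0,0,0]],
  ],
)

```text
time_s: 27.5
tool_pos: [520.0, -25.9, 46.2]
tcp_rot: [-0.001, 0.749, 0.663, -0.001]
force: [0.5, 1.1, -0.3]
opening: 23.9
```

```bash
python3 look.py e3w wrist;  python3 - <<'E'
from h import *
W=[(*behind(x,y,h,30.5),46,h,n) for x,y,h,n in [(-65,-1.5,-2,2),(-97,-1.5,0,2)]]
for r in rows(W,2.4): print([float(v) for v in r])
E
```

```text
t 27.5 tray [-18.8  -3.2] z 46.2 head -5.9 F [ 0.5  1.1 -0.3] open 23.9
[2.4, -0.04, -0.86, 0.02, 0.0, 0.0, -2.0]
[2.4, -0.01, -0.85, 0.02, 0.0, 0.0, -2.0]
[2.4, -0.0, -1.6, -0.0, 0.0, 0.0, -1.0]
[2.4, 0.02, -1.6, -0.0, 0.0, 0.0, -1.0]
```

View pics/e3w.png

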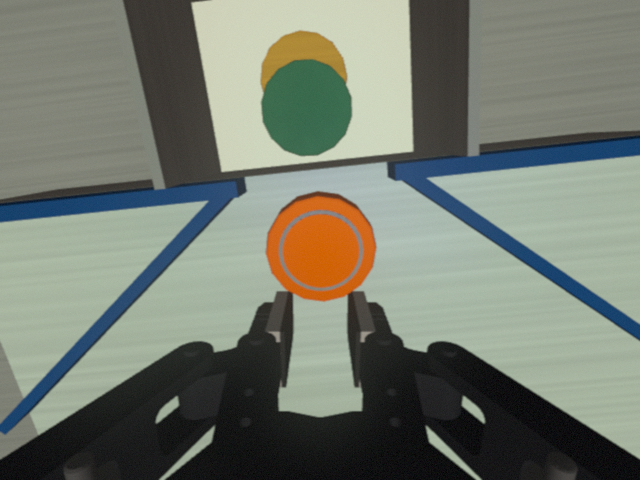

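>>> arm_command(
  steps=[
    [[2.4,0,-0.9,0,0,0,-2],[2.4,0,-0.9,0,0,0,-2],[2.4,0,-1.5,0,0,0,-1],[2.4,0,-1.6,0,0,0,-1],[2.4,0,0,0,0,0,0],[2.4,0,0,0,0,0,0],[2.4,0,0,0,0,0,0]],
  ],
)

```text
time_s: 28.25
tool_pos: [474.8, -23.7, 46.6]
tcp_rot: [0.001, 0.714, 0.701, 0.001]
force: [0.4, -0.1, 0.5]
opening: 24.1
```

```bash
python3 look.py e4w wrist
```

```text
t 28.25 tray [-64.   -1.8] z 46.6 head -0.0 F [ 0.4 -0.1  0.5] open 24.1
```

View pics/e4w.png

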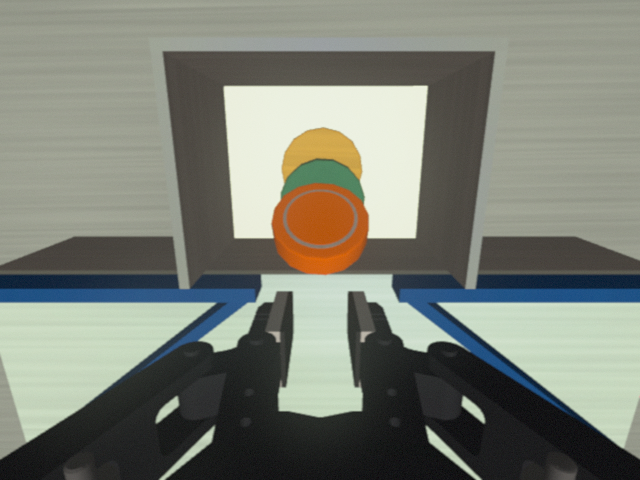

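>>> arm_command(
  steps=[
    [[2.4,0,0,-2.3,0,0,0],[2.4,0,0,-2.3,0,0,0],[0.6,0,0,-2.4,0,0,0],[0.6,0,0,0,0,0,0],[0.6,0,0,0,0,0,0]],
  ],
)

```text
time_s: 28.8
tool_pos: [473.8, -23.5, 116.4]
tcp_rot: [0.0, 0.713, 0.701, 0.0]
force: [0.4, 0.7, -0.1]
opening: 5.7
```

```bash
python3 - <<'E'
from h import *
im=capture("side"); cv2.imwrite("pics/f1s.png",cv2.resize(im[195:285,330:420],None,fx=6,fy=6,interpolation=cv2.INTER_CUBIC)[:,:,::-1])
im=capture("wrist"); cv2.imwrite("pics/f1w.png",cv2.resize(im[60:250,200:450],None,fx=3,fy=3,interpolation=cv2.INTER_CUBIC)[:,:,::-1])
p=pose()[0]; print(p,w2t(p))
from itertools import product
for x,z in product((-82,-90,-100,-110,-120),(20,35,50,65)):
  print((x,z),((w2px([*t2w(x,-1),z],"side")-[330,195])*6).round(),((w2px([*t2w(x,-1),z],"wrist")-[200,60])*3).round())
E
```

```text
[472.51916722 -23.24199725 115.25506387] [-66.26740594  -1.34159156]
(-82, 20) [207. 349.] [364. 475.]
(-82, 35) [208. 320.] [365. 488.]
(-82, 50) [209. 291.] [365. 503.]
(-82, 65) [211. 262.] [365. 519.]
(-90, 20) [225. 352.] [364. 443.]
(-90, 35) [227. 323.] [365. 455.]
(-90, 50) [228. 294.] [365. 468.]
(-90, 65) [230. 265.] [365. 482.]
(-100, 20) [249. 355.] [364. 403.]
(-100, 35) [250. 327.] [365. 412.]
(-100, 50) [252. 298.] [365. 422.]
(-100, 65) [253. 268.] [365. 434.]
(-110, 20) [272. 359.] [365. 362.]
(-110, 35) [274. 330.] [365. 368.]
(-110, 50) [275. 301.] [365. 376.]
(-110, 65) [277. 272.] [366. 385.]
(-120, 20) [295. 363.] [365. 319.]
(-120, 35) [297. 334.] [365. 324.]
(-120, 50) [299. 305.] [365. 329.]
(-120, 65) [301. 275.] [366. 334.]
```

View pics/f1s.png

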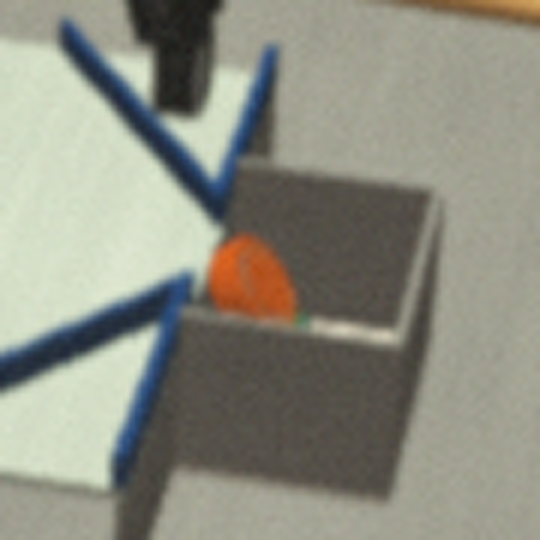

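View pics/f1w.png

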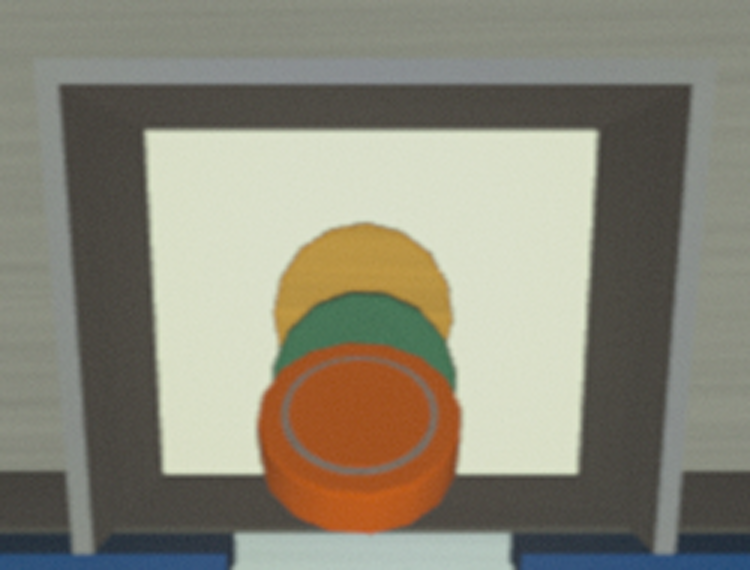

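>>> arm_command(
  steps=[
    [[0.6,0,-1.4,0,0,0,0],[0.6,0,-1.4,1,0,0,0],[0.6,0,0,1.5,0,0,0],[0.6,0,0,1.5,0,0,0],[0.6,0,0,1.5,0,0,0],[0.6,0,0,0.3,0,0,0],[0.6,0,0,0,0,0,0]],
  ],
)

```text
time_s: 29.6
tool_pos: [443.6, -22.7, 57.5]
tcp_rot: [-0.001, 0.713, 0.701, -0.001]
force: [0.5, 0.3, -0.1]
opening: 6.0
```

>>> arm_command(
  steps=[
    [[0.6,0,0,0.3,0,0,0],[0.6,0,0,0,0,0,0]],
  ],
)

```text
time_s: 29.8
tool_pos: [445.2, -22.9, 55.5]
tcp_rot: [0.0, 0.713, 0.701, 0.0]
force: [-0.7, 0.4, -0.6]
opening: 6.0
```

>>> arm_command(
  steps=[
    [[0.6,0,0,0.2,0,0,0],[0.6,0,0,0,0,0,0]],
  ],
)

```text
time_s: 30.0
tool_pos: [445.2, -22.9, 53.4]
tcp_rot: [0.0, 0.713, 0.701, 0.0]
force: [0.2, -0.2, -0.7]
opening: 6.2
```

>>> arm_command(
  steps=[
    [[0.6,0,0,0.2,0,0,0],[0.6,0,0,0,0,0,0]],
  ],
)

```text
time_s: 30.2
tool_pos: [445.5, -23.0, 51.5]
tcp_rot: [0.0, 0.713, 0.701, 0.0]
force: [-0.0, 0.4, 2.9]
opening: 6.5
```

>>> arm_command(
  steps=[
    [[0.6,0,0,0.2,0,0,0],[0.6,0,0,0,0,0,0]],
  ],
)

```text
time_s: 30.4
tool_pos: [445.7, -23.0, 50.4]
tcp_rot: [0.001, 0.713, 0.701, 0.0]
force: [-1.9, 1.1, 11.6]
opening: 6.6
```

>>> arm_command(
  steps=[
    [[0.6,0,0,0.2,0,0,0],[0.6,0,0,0,0,0,0]],
  ],
)

```text
time_s: 30.6
tool_pos: [445.4, -22.9, 47.6]
tcp_rot: [0.0, 0.713, 0.701, 0.0]
force: [-0.2, -0.0, -0.2]
opening: 6.0
```

```bash
python3 - <<'E'
from h import *
im=capture("side"); cv2.imwrite("pics/f2s.png",cv2.resize(im[195:285,330:420],None,fx=6,fy=6,interpolation=cv2.INTER_CUBIC)[:,:,::-1])
im=capture("wrist"); cv2.imwrite("pics/f2w.png",im[:,:,::-1])
E
```

```text
(no output)
```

View pics/f2s.png

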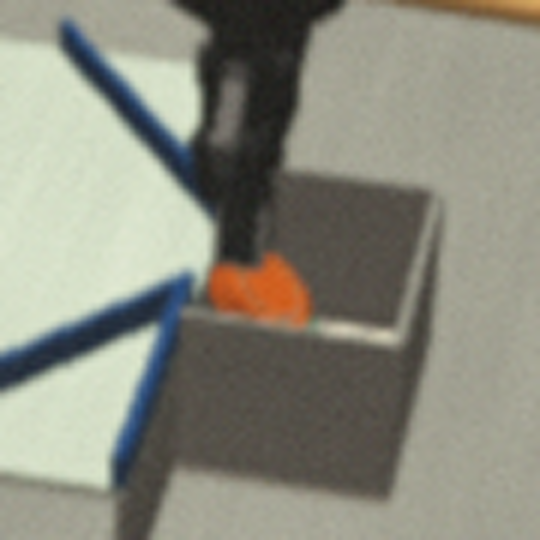

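View pics/f2w.png

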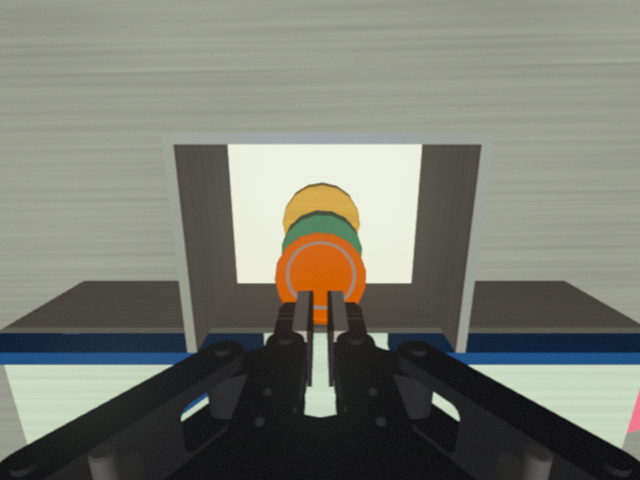

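Working: the orange lid is lowering. I'll press on in small steps.

>>> arm_command(
  steps=[
    [[0.6,0,0,0.3,0,0,0],[0.6,0,0,0,0,0,0]],
  ],
)

```text
time_s: 30.9
tool_pos: [444.6, -22.8, 43.7]
tcp_rot: [-0.001, 0.713, 0.701, -0.0]
force: [-0.1, 0.9, 0.2]
opening: 6.1
```

>>> arm_command(
  steps=[
    [[0.6,0,0,0.3,0,0,0],[0.6,0,0,0,0,0,0]],
  ],
)

```text
time_s: 31.1
tool_pos: [444.7, -22.8, 40.8]
tcp_rot: [-0.0, 0.713, 0.701, -0.0]
force: [-0.5, -0.0, -0.1]
opening: 5.9
```

>>> arm_command(
  steps=[
    [[0.6,0,0,0.3,0,0,0],[0.6,0,0,0,0,0,0]],
  ],
)

```text
time_s: 31.3
tool_pos: [444.8, -22.8, 37.9]
tcp_rot: [-0.0, 0.713, 0.701, -0.0]
force: [0.0, -0.8, 0.4]
opening: 5.9
```

>>> arm_command(
  steps=[
    [[0.6,0,0,0.3,0,0,0],[0.6,0,0,0,0,0,0]],
  ],
)

```text
time_s: 31.5
tool_pos: [444.9, -22.8, 35.0]
tcp_rot: [-0.0, 0.713, 0.701, -0.0]
force: [0.1, -0.1, 0.2]
opening: 6.1
```

>>> arm_command(
  steps=[
    [[0.6,0,0,-2,0,0,0],[0.6,0,0,-3,0,0,0],[0.6,0,1,-3,0,0,0],[0.6,0,1,0,0,0,0],[0.6,0,0,0,0,0,0]],
  ],
)

```text
time_s: 32.0
tool_pos: [467.0, -23.5, 115.8]
tcp_rot: [0.001, 0.713, 0.701, 0.001]
force: [-0.7, -0.2, 0.5]
opening: 6.0
```

```bash
python3 - <<'E'
from h import *
im=capture("side"); cv2.imwrite("pics/f3s.png",cv2.resize(im[195:285,330:420],None,fx=6,fy=6,interpolation=cv2.INTER_CUBIC)[:,:,::-1])
im=capture("wrist"); cv2.imwrite("pics/f3w.png",cv2.resize(im[60:250,200:450],None,fx=3,fy=3,interpolation=cv2.INTER_CUBIC)[:,:,::-1])
for x,z in ((-82,50),(-82,35),(-82,46),(-90,50),(-120,46),(-126,46),(-104,46)):
  print((x,z),((w2px([*t2w(x,-1),z],"side")-[330,195])*6).round(),((w2px([*t2w(x,-1),z],"wrist")-[200,60])*3).round())
E
```

```text
(-82, 50) [209. 291.] [364. 542.]
(-82, 35) [208. 320.] [364. 525.]
(-82, 46) [209. 299.] [364. 537.]
(-90, 50) [228. 294.] [365. 507.]
(-120, 46) [299. 313.] [365. 369.]
(-126, 46) [313. 315.] [365. 341.]
(-104, 46) [261. 307.] [365. 441.]
```

View pics/f3s.png

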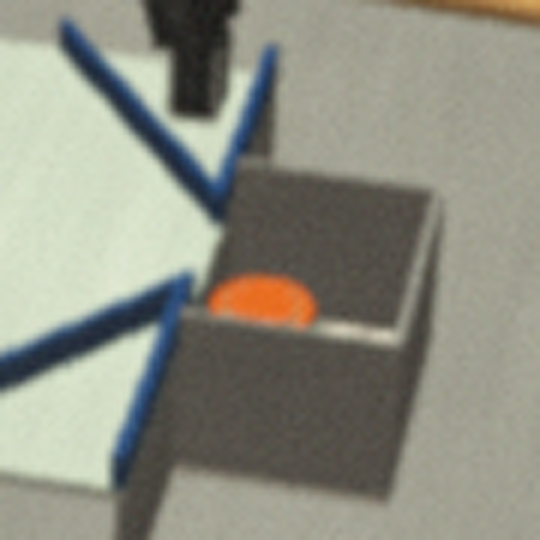

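View pics/f3w.png

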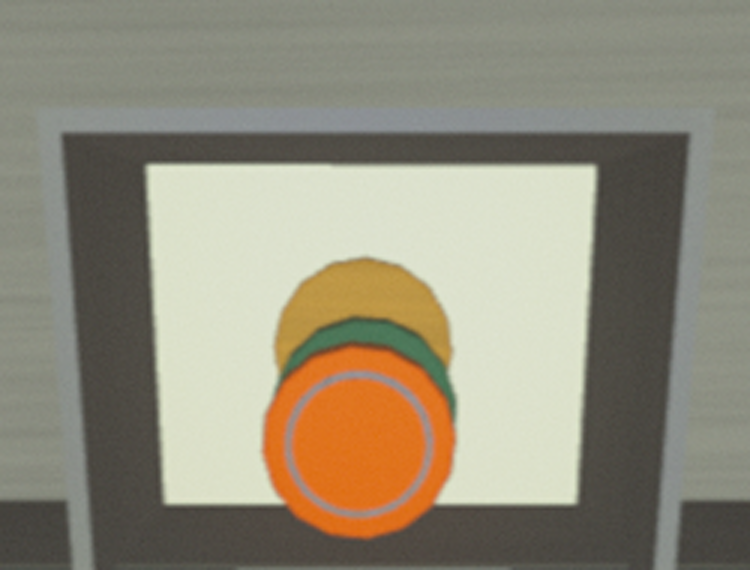

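>>> arm_command(
  steps=[
    [[0.6,0,2,-3,0,0,0],[0.6,0,-4,-4,0,0,0],[0.6,0,-5,-4,0,0,0],[0.6,0,-5,0,0,0,0],[0.6,0,-4,0,0,0,0],[0.6,0,0,0,0,0,0],[0.6,0,0,0,0,0,0]],
  ],
)

```text
time_s: 32.8
tool_pos: [319.6, -20.4, 211.1]
tcp_rot: [-0.0, 0.714, 0.701, -0.0]
force: [1.4, 0.6, 0.6]
opening: 5.8
```

```bash
python3 - <<'E'
from h import *
im=capture("top"); cv2.imwrite("pics/g1.png",im[:,:,::-1])
hsv=cv2.cvtColor(im,cv2.COLOR_RGB2HSV); w=hsv[191:222,293:324]; yy,xx=np.nonzero(w[:,:,1]>90); print("jar cap",xx.mean()+293,yy.mean()+191,"was 308.2 205.7")
for q,z in(("squeeze_bottle",70),("cup",40),("spatula",5)):
    for d in spotter.boxes_of(q,"top")[:1]: print(q,d["score"],d["at"],px2w(d["at"],z).round())
print(sensors.sense()["time_s"])
E
```

```text
jar cap 308.2125340599455 205.71117166212534 was 308.2 205.7
squeeze_bottle 0.86 [126.2, 233.5] [576. 375.  70.]
cup 0.87 [145.0, 178.8] [693. 355.  40.]
spatula 0.97 [493.6, 268.9] [ 526. -375.    5.]
33.0
```

View pics/g1.png

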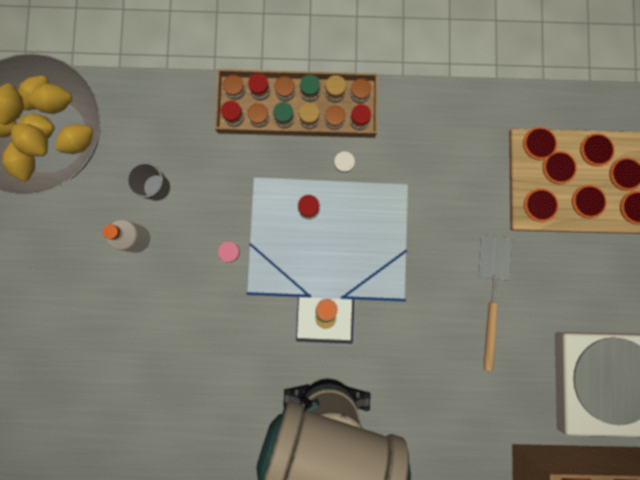

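The three lids are in the slot at (326,315). The jar at (308,206) and the other things are where they were, and the arm is clear.

```bash
python3 -c "
from bench import workorder
print(workorder.job_done())"
```

```text
the job is handed in; nothing more can be done
None
```

I swept gold, then green, then orange through the gate one at a time with slightly opened fingertips, and all three now lie stacked in the slot. I handed the job in at about 33 s; it gave no verdict.

**What went wrong on the way**
- **First pass missed:** the fingertips stand about 24 mm above the TCP at that opening, so they passed over the gold lid without moving it. I lowered the tool and the second pass worked.
- **Green and orange lodged:** after dropping, both leaned against the slot wall under the gate. I pressed each one down from above with the fingertips, dragging green's rim away from the wall. That settled them with 12 N at most, but it was contact inside the slot beyond plain sweeping.

**Last checks**
- **Orange:** it lies flat on top, with its underside at about 32 mm by my camera estimate (limit 50 mm).
- **Green and gold:** they lie beneath orange. Green was leaning on gold when I last saw it uncovered, and I did not measure either lid's final height.
- **Jar:** the jam jar's cap is on the same pixel as at the start (308.2, 205.7).
- **Bottle, spatula and cup:** their network positions agree with the first ones within about 5 mm, which is detector noise.
- **Arm:** it was clear of everything.

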